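# Empty the bench water filter and close its couplings

### The arm

A 6-joint arm with a two-finger parallel gripper is mounted at the origin on the work surface. World frame = base frame: x ahead of the robot, y to its left, z up, the work surface at z = 0. Lengths are in m, angles in degrees, forces in N, time in s.
With the tool pointing down it reaches from about 0.3 to 0.775 m from the base axis. Payload 14.6 kg.
Tool frame: the origin (TCP) lies on the centre line of the jaws, within the pads' length; the fingertips stand 22 mm ahead of it and the grasp point (between the pads) lies 3 mm ahead of it; z points along the fingers, y is the direction in which the jaws open and shut (so a half turn about z gives the same grasp; the last joint's range is limited). The gripper opens to 85 mm and grips with 20 to 120 N. Pads are 22 mm wide; open, the fingers measure 114 mm over their backs; the gripper's body (76 mm by 85 mm) begins 54 mm behind the grasp point. The pads swing forward as they close: fully open they stand 13 mm farther back than shut.
Start: joints at [60.814, 17.183, 87.147, -0, 75.671, -3.816], TCP at [0.236, 0.497, 0.253] pointing down, gripper open.
Joint ranges: [-173.82, 173.82], [-45.26, 126.66], [13.44, 144.39], [-59.66, 239.66], [0, 175.72], [-146.38, 146.38]. Speed limits (degrees/s): [127.2, 127.2, 147.25, 180, 180, 180].

### API

Orientations are given as a 3x3 rotation matrix whose columns are the frame's x, y, z axes.
In Python, from station import sensors, optics, workorder, finder gives the robot as it stands.
- The arm moves only by the tool play_rows, never from a script. Its argument "series" is a list that holds one entry, the list of rows, each a list of 5 numbers: the finger opening in m, from 0 to 0.0854, then the shift along the tool's x, y, z in m, then the turn about the tool's z in degrees. In form: [[[grip, dx, dy, dz, twist], ...]]. A call has 1 to 20 rows; each row is the pose to reach, as a shift and turn from the pose commanded when the call began, along the tool's axes at that moment; what a row does not reach only later rows make up. A row lasts 1/8 s, in which the tool goes at most 62.5 mm and 10.7 degrees, less where a joint would pass 70% of its speed; a pose out of reach is approached as far as the arm can. A call with a gripper value outside its range is refused whole. The fingers move at their own pace and stop on an object; "squeeze" is the grip in N (left out, the last holds). Time passes only in rows, so rows that repeat a pose let the fingers close. It gives the time, the measured TCP pose, the force and the opening at its end, in the units of the state.
- sensors.observe(): the state, without advancing time (a new reading comes with each control period).
- optics.grab_frame(name): name is "scene" or "top" or "wrist"; returns a dict with "pixels" (420x560x3 uint8, red, green, blue), "K" (3x3 intrinsics, pixels), "eye" and "rotation" of the camera in the world; the wrist camera has in their place "hand_eye" (4x4, takes a point from camera to tool coordinates, whose origin is the TCP and whose axes are the flange's). Camera axes: x right, y down, z forward; pixel columns grow to the right and rows downward; lengths in m; the calibration is good to about 2 mm. A picture is of the moment at which its call begins: read the wrist's pose just before it. There is no depth.
- workorder.finish_job(): hands the job in, once; it reports no verdict.
Trained networks look in a picture, given as the dict that the camera call returned (one of the last four; its "shot" number tells which), for a name from the list of things; names that differ only in an ending like _2 or _b are one class to them, and where a whole thing is asked for, a point or a joint stands for the part that bears it (a point fixed in the world has none). Each returns a list of dicts, best first, with "confidence" (0 to 1); they miss things now and then, are a little off and sometimes report something else, mostly with a low value. They report only what shows in the picture. A call takes as long as a camera call.
- finder.find_in(picture, name): "pixel" ([row, column] in pixels, amid what is visible of it).
- finder.cut_out(picture, name): "pixels" (420x560 bool, what is visible of it) and "pixel" ([row, column] in pixels, amid what is visible of it).
- finder.spot_point(picture, name): "pixel" ([row, column] in pixels: a listed point, or the origin of a listed thing).
The state is a dict: "t": time; "joint_positions": joint angles; "qd": joint speeds; "joint_torque": joint torques, N m; "ee_pos": TCP position; "ee_rot": TCP orientation; "ft_force": force on the tool from outside, world axes, zero at the start; "ft_torque": the same for the moment, N m; "opening": opening from 0.0 (shut) to 1.0 (fully open).
Only numpy, scipy, OpenCV 4.12 (cv2) and the standard library are available. Lean on these libraries where they do the work, as an engineer would, in place of code of your own. Each camera call takes 0.05 s, during which the arm holds its last target. There are 200 camera calls.

### The job

Take the bench water filter out of service. First push every spent blue cartridge out of its pocket from behind with the push rod, through the access hole, and put them all in the yellow discard tray; then run both brass coupling nuts down clockwise by hand as far as they go, and only after that tighten each fully, to its stop, with the wrench (never by fingers alone). Leave the rod and the wrench lying on the bench and do not disturb the stain bottle, the specimen jar or the slide box.

Things in the scene. Friction and masses are not known exactly. Their poses are not given: they have to be found in the camera images.
- cart0_mid (a point): blue filter cartridge with white end bands, a box 80 mm long (own x), 40 mm wide (own y), 56 mm tall, 0.14 to 0.28 kg; this point is its centre. In its pocket it stands in pocket 0 with its own x along the push direction, its base 30 mm above the bench, its rear face 12 mm in from the back face of the bank, its front 6 mm inside the mouth, held by a spring clip (about 5 N down on its top, so 5 to 15 N to push it). None if that pocket is empty
- cart1_mid (a point): blue filter cartridge with white end bands, a box 80 mm long (own x), 40 mm wide (own y), 56 mm tall, 0.14 to 0.28 kg; this point is its centre. In its pocket it stands in pocket 1 with its own x along the push direction, its base 30 mm above the bench, its rear face 12 mm in from the back face of the bank, its front 6 mm inside the mouth, held by a spring clip (about 5 N down on its top, so 5 to 15 N to push it). None if that pocket is empty
- cart2_mid (a point): blue filter cartridge with white end bands, a box 80 mm long (own x), 40 mm wide (own y), 56 mm tall, 0.14 to 0.28 kg; this point is its centre. In its pocket it stands in pocket 2 with its own x along the push direction, its base 30 mm above the bench, its rear face 12 mm in from the back face of the bank, its front 6 mm inside the mouth, held by a spring clip (about 5 N down on its top, so 5 to 15 N to push it). None if that pocket is empty
- hole0 (a point): centre of the mouth of a square access hole (26 x 26 mm, through an 8 mm wall) in the white back wall of the filter bank, 58 mm above the bench, behind pocket 0. Its x axis points into the hole (the push direction, towards the open front), z up. A cartridge in its pocket has its centre 52 mm beyond this point along x; it is clear of the pocket once that is 140 mm or more
- hole1 (a point): centre of the mouth of a square access hole (26 x 26 mm, through an 8 mm wall) in the white back wall of the filter bank, 58 mm above the bench, behind pocket 1. Its x axis points into the hole (the push direction, towards the open front), z up. A cartridge in its pocket has its centre 52 mm beyond this point along x; it is clear of the pocket once that is 140 mm or more
- hole2 (a point): centre of the mouth of a square access hole (26 x 26 mm, through an 8 mm wall) in the white back wall of the filter bank, 58 mm above the bench, behind pocket 2. Its x axis points into the hole (the push direction, towards the open front), z up. A cartridge in its pocket has its centre 52 mm beyond this point along x; it is clear of the pocket once that is 140 mm or more
- bank: the fixed filter bank; origin on the bench under the middle of its pockets, x = push direction. 210 mm wide along y, three pockets 70 mm apart; back face at x = -49 mm; a clear cover, its top 92 mm above the bench, ends at x = +49 mm; beyond it a bare flat apron, 30 mm above the bench, to x = +141 mm, onto which cartridges slide out
- tray_in (a point): centre of the inner floor of the yellow discard tray, inside 240 mm (own x) by 120 mm (own y), rim 22 mm above the bench, floor 5 mm above the bench; fixed. Room for three cartridges side by side, their length along the tray's y, 70 mm apart
- rod_grip (a point): centre of the orange hand block of the push rod (block 50 mm long, 24 mm wide, 30 mm tall; rod 0.2 kg, balanced close to here); own x points along the rod to its tip. Lying on the bench this point is 15 mm up
- rod_tip (a point): tip of the push rod's steel nose (14 mm thick round, 115 mm long from the block), 140 mm from rod_grip along the rod's x
- wrench_grip (a point): point in the middle of the red handle of the open-ended wrench, close to its balance point (handle 22 mm wide and 22 mm tall, from 65 mm ahead of to 85 mm behind this point; 0.4 kg); own x points along the wrench to the jaws, z up. Lying on the bench this point is 11 mm up
- wrench_jaw (a point): centre of the wrench's jaws, 135 mm from wrench_grip along the wrench's x: an open U, 50.5 mm between its flat sides (which run along the wrench's x), open towards +x, 14 mm thick, 75 mm wide outside. It goes over a nut from above or from the side, the nut's centre at this point; under load it wedges on the nut, so ease it back a little before lifting it off
- block_base (a point): centre of the underside of the aluminium coupling block (200 x 70 x 40 mm), fixed on the bench; its x runs along the row of two nuts (they stand 55 mm either side of this point), its y points to the side from which the wrench handle has free room to swing
- nut_a_mid (a point): brass captive hex nut, upright axis, 48 mm across flats, its bottom 52 mm and its top 78 mm above the bench, on a 36 mm neck above an aluminium block 40 mm high; this point is its centre, 65 mm up. Own x axis (red mark on top) is square to a pair of flats and turns with the nut; z up (nut a, at -55 mm along the block's x)
- nut_b_mid (a point): brass captive hex nut, upright axis, 48 mm across flats, its bottom 52 mm and its top 78 mm above the bench, on a 36 mm neck above an aluminium block 40 mm high; this point is its centre, 65 mm up. Own x axis (red mark on top) is square to a pair of flats and turns with the nut; z up (nut b, at +55 mm along the block's x)
- nut_a (a joint): how far nut a has been run down, rad, growing clockwise seen from above; turns easily (0.35 N m), either way, up to its hand-tight stop at 2.4; starts between 0 and 0.6
- nut_b (a joint): how far nut b has been run down, rad, growing clockwise seen from above; turns easily (0.35 N m), either way, up to its hand-tight stop at 2.4; starts between 0 and 0.6
- neck_a (a joint): how far nut a has been tightened beyond hand-tight, rad, growing clockwise seen from above: begins at 0, moves only once the nut is at its hand-tight stop, stiff (1.4 N m: about 10 N at the wrench handle, more than a light finger grip can do), fully tight at its stop at 0.5. The nut turns with it
- neck_b (a joint): how far nut b has been tightened beyond hand-tight, rad, growing clockwise seen from above: begins at 0, moves only once the nut is at its hand-tight stop, stiff (1.4 N m: about 10 N at the wrench handle, more than a light finger grip can do), fully tight at its stop at 0.5. The nut turns with it
- stain: bystander: amber stain bottle, 48 mm across, 100 mm tall; origin at the centre of its underside
- jar: bystander: white specimen jar with red cap, 60 mm across, 70 mm tall; origin at the centre of its underside
- slidebox: bystander: wooden slide box, 90 x 110 mm, 28 mm tall; origin at the centre of its underside

How it is judged (in metres and radians):
On the way, in this order (a step that is already met when the one before it is completed fails the run):
1. every cartridge present lies in the discard tray (x of cart0_mid in the frame of tray_in between -0.115 and 0.115 m and y of cart0_mid in the frame of tray_in between -0.055 and 0.055 m and z of each of cart0_mid, cart1_mid, cart2_mid in the frame of tray_in below 0.06 m and x of cart1_mid in the frame of tray_in between -0.115 and 0.115 m and y of cart1_mid in the frame of tray_in between -0.055 and 0.055 m and x of cart2_mid in the frame of tray_in between -0.115 and 0.115 m and y of cart2_mid in the frame of tray_in between -0.055 and 0.055 m), for 0.2 s.
2. both nuts are run down hand-tight (value of joint each of nut_a, nut_b above 2.2 rad), for 0.2 s.
3. both nuts are tightened to their stops (value of joint each of neck_a, neck_b above 0.4 rad), for 0.2 s.
At the end, for the whole second after the job is handed in: each cartridge present rests in the discard tray (centre inside its walls, no higher than 60 mm over its floor); both nuts run down (joint above 1.9 rad) and tightened (neck joint above 0.4 rad); rod and wrench lie on the bench (centre, tip and jaws below 35 mm), all at rest (all of step 1 and all of step 3 and value of joint each of nut_a, nut_b above 1.9 rad and height (world z) of each of rod_grip, rod_tip, wrench_grip, wrench_jaw below 0.035 m and linear speed of each of cart0, cart1, cart2, rod, wrench below 0.02 m/s); the robot touches nothing.
It fails at once if a bystander was disturbed (bottle, jar or slide box moved more than 30 mm) (distance of any of stain, jar, slidebox from where it was at the start of the episode above 0.03 m).
It fails at once if a nut was tightened beyond hand-tight by the fingers instead of the wrench ((contact force between the fingers and nut_a above 2 N and value of joint neck_a between 0.15 and 0.4 rad) or (contact force between the fingers and nut_b above 2 N and value of joint neck_b between 0.15 and 0.4 rad)).
It fails at once if the wrench was used on a nut before it was hand-tight ((contact force between wrench and nut_a above 2 N and value of joint nut_a below 1.8 rad and value of joint neck_a below 0.3 rad) or (contact force between wrench and nut_b above 2 N and value of joint nut_b below 1.8 rad and value of joint neck_b below 0.3 rad)).
Of cart0, cart1, cart2 only 1 to 3 are there at a start; the rules pass over those that are not, and their reading is None.
At some moment in a run one of wrench, rod may be knocked a few centimetres aside while the robot is not near it.
Once in a run the grip may slacken for a moment while it holds something.
It also fails if it takes over 210 s, if anything falls off the work surface, if the arm or the gripper's body presses on something with over 40 N, if the wrist force passes 120 N, or if a joint passes its speed limit or range.

## Working session

There is one attempt and no reset: what is moved stays moved. The work goes in short steps, Python scripts to look and compute and a tool call to move; the robot and the scene stay as the last step left them, time stands still between calls to the robot, and variables do not carry over. Pictures are saved under pics/ and viewed, about 12 in all and at most 16, crops included, and the job is handed in when it is done.

Besides the shell and the picture viewer there is one more tool, called as name(argument=value, ...) on one line, values as JSON. play_rows: Moves the arm, as the interface text tells. Its arguments: {"type":"object","properties":{"series":{"type":"array","items":{"type":"array","items":{"type":"array","items":{"type":"number"}}}},"squeeze":{"type":"number"}},"required":["series"]}

```bash
ls; mkdir -p pics; cat > h.py <<'E'
import numpy as np, cv2
from station import sensors, optics, workorder, finder
def grab(n,save=None):
    s=sensors.observe(); p=optics.grab_frame(n)
    if n=='wrist':
        T=np.eye(4);T[:3,:3]=s['ee_rot'];T[:3,3]=s['ee_pos'];C=T@np.array(p['hand_eye'])
        p['_R'],p['_e']=C[:3,:3],C[:3,3]
    else: p['_R'],p['_e']=np.array(p['rotation']),np.array(p['eye'])
    if save: cv2.imwrite('pics/'+save,cv2.cvtColor(p['pixels'],cv2.COLOR_RGB2BGR))
    return p
def clean(p): return {k:v for k,v in p.items() if k[0]!='_'}
def ray(p,px):
    d=p['_R']@np.linalg.solve(np.array(p['K']),[px[1],px[0],1]);return p['_e'],d/np.linalg.norm(d)
def atz(p,px,z):
    e,d=ray(p,px);return e+d*(z-e[2])/d[2]
def proj(p,X):
    c=p['_R'].T@(np.array(X)-p['_e']);u=np.array(p['K'])@c;return u[:2]/u[2]
def spot(p,n,z,k=3,f='spot_point'):
    return [(round(r['confidence'],2),np.round(r['pixel']).astype(int).tolist(),np.round(atz(p,r['pixel'],z),4).tolist()) for r in getattr(finder,f)(clean(p),n)[:k]]
E
python3 - <<'E'
from h import *
print(sensors.observe())
a=grab('top','top0.png');b=grab('scene','sc0.png')
H=dict(cart0_mid=.058,hole0=.058,bank=0,tray_in=.005,rod_grip=.015,rod_tip=.015,wrench_grip=.011,wrench_jaw=.011,block_base=0,nut_a_mid=.065,stain=0,jar=0,slidebox=0)
for n,z in H.items():
    print(n,'TOP',spot(a,n,z),'SC',spot(b,n,z))
E
```

```text
pics
{'t': 0.0, 'joint_positions': array([ 6.08139840e+01,  1.72167945e+01,  8.71808087e+01, -1.98963071e-04,
        7.56704569e+01, -3.81451540e+00]), 'qd': array([-0.08071595, -0.03658672, -0.05645736, -0.03037449,  0.06001201,
       -0.09006125]), 'joint_torque': array([ 1.01416308e-04, -5.43502021e+01, -3.61792910e+01, -1.18405173e-04,
        4.09922170e-03, -4.29685088e-05]), 'ee_pos': array([0.23555532, 0.49677109, 0.25270638]), 'ee_rot': array([[-9.03548884e-01,  4.28484634e-01, -5.76324289e-04],
       [ 4.28485015e-01,  9.03548290e-01, -1.03870166e-03],
       [ 7.56691247e-05, -1.18546405e-03, -9.99999294e-01]]), 'ft_force': array([0.48590575, 0.28999995, 0.94459909]), 'ft_torque': array([ 0.02643134,  0.00905483, -0.01714826]), 'opening': 0.9992426278431082}
cart0_mid TOP [(0.29, [300, 201], [0.3304, 0.1873, 0.058])] SC [(0.7, [246, 288], [0.6013, 0.0769, 0.058])]
hole0 TOP [(0.98, [236, 264], [0.4724, 0.0398, 0.058]), (0.86, [210, 264], [0.5346, 0.0393, 0.058]), (0.79, [182, 267], [0.6015, 0.03, 0.058])] SC [(0.9, [217, 294], [0.5303, 0.0322, 0.058]), (0.76, [235, 272]
[... 943 characters left out ...]
, -0.3491, 0.0])] SC [(0.7, [174, 189], [0.5302, -0.3376, 0.0]), (0.29, [255, 244], [0.6406, -0.0124, 0.0])]
nut_a_mid TOP [(0.65, [230, 434], [0.4741, -0.3493, 0.065])] SC [(0.69, [143, 201], [0.4729, -0.3423, 0.065]), (0.46, [248, 289], [0.6103, 0.0873, 0.065])]
stain TOP [(0.83, [126, 312], [0.7583, -0.0847, 0.0])] SC [(0.87, [272, 180], [0.757, -0.0761, 0.0]), (0.26, [219, 297], [0.4808, -0.0003, 0.0]), (0.2, [160, 168], [0.5278, -0.4394, 0.0])]
jar TOP [(0.79, [148, 376], [0.6937, -0.2409, 0.0])] SC [(0.64, [220, 153], [0.7021, -0.254, 0.0])]
slidebox TOP [(0.55, [300, 202], [0.3332, 0.1957, 0.0])] SC [(0.87, [223, 404], [0.3351, 0.1926, 0.0]), (0.63, [203, 320], [0.4003, 0.0035, 0.0])]
```

```bash
python3 - <<'E'
import cv2
for n in ('top0','sc0'):
    i=cv2.imread(f'pics/{n}.png');cv2.imwrite(f'pics/{n}b.png',cv2.resize(i[90:330,80:480] if n=='top0' else i[90:370,120:560],None,fx=1.8,fy=1.8,interpolation=cv2.INTER_CUBIC))
E
```

```text
(no output)
```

View pics/top0b.png

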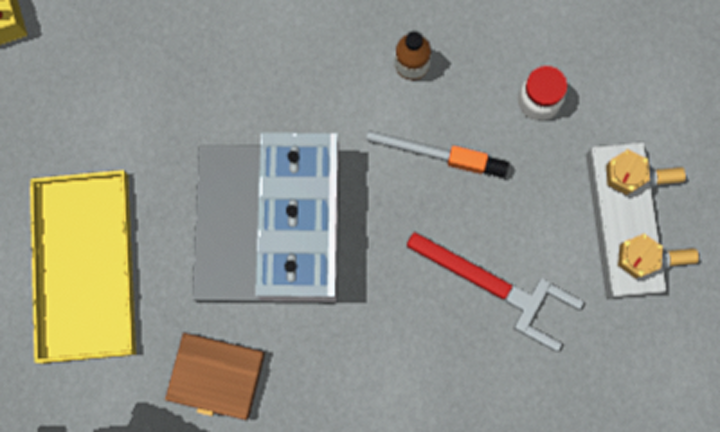

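View pics/sc0b.png

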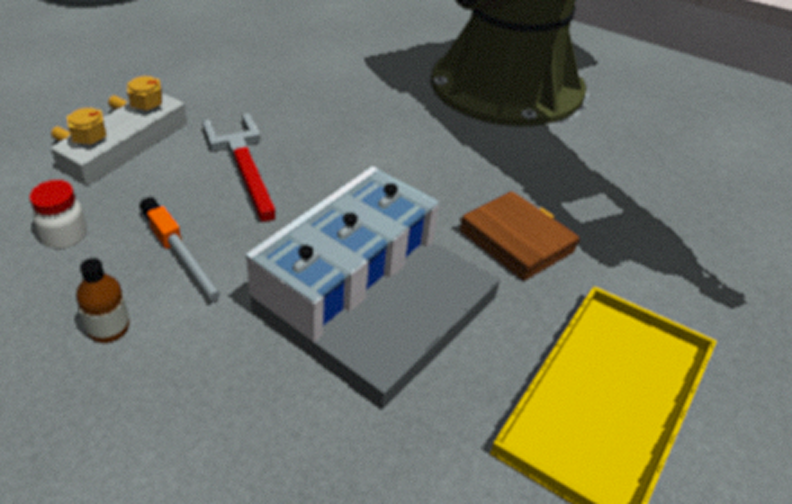

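Bench as seen: all three pockets hold a blue cartridge (holes at about x 0.46/0.53/0.60, y 0.035). The tray is on the +y side. The rod is near (0.61, -0.14) pointing at the bank, the wrench near (0.47, -0.14), and the nuts near y -0.35.

```bash
cat >> h.py <<'E'
def head(R): return np.degrees(np.arctan2(R[1][0],R[0][0]))
def go(xyz,hd,s=None):
    "shift in tool axes + twist to reach TCP xyz with tool-x heading hd (tool down)"
    s=s or sensors.observe();R=np.array(s['ee_rot']);d=R.T@(np.array(xyz)-s['ee_pos'])
    tw=(head(R)-hd+180)%360-180
    print('go',np.round(d,4).tolist(),'twist',round(tw,1),'rows>=',int(np.ceil(max(np.linalg.norm(d)/.0625,abs(tw)/10.7))),'j6end~',round(np.degrees(np.arctan2(xyz[1],xyz[0]))+90-hd,0))
E
python3 - <<'E'
from h import *
p=grab('wrist');print(np.round(p['hand_eye'],3).tolist(),p['K'])
go((.57,-.1,.26),73)
E
```

```text
[[0.001, -0.966, -0.26, 0.066], [1.0, 0.001, 0.001, -0.001], [-0.0, -0.26, 0.966, -0.12], [0.0, 0.0, 0.0, 1.0]] [[353.37686559   0.         279.82476702]
 [  0.         353.37686559 206.57815237]
 [  0.           0.           1.        ]]
go [-0.5579, -0.3961, -0.0067] twist 81.6 rows>= 11 j6end~ 7.0
```

play_rows(series=[[[0.06, -0.558, -0.396, -0.007, 81.6], [0.06, -0.558, -0.396, -0.007, 81.6], [0.06, -0.558, -0.396, -0.007, 81.6], [0.06, -0.558, -0.396, -0.007, 81.6], [0.06, -0.558, -0.396, -0.007, 81.6], [0.06, -0.558, -0.396, -0.007, 81.6], [0.06, -0.558, -0.396, -0.007, 81.6], [0.06, -0.558, -0.396, -0.007, 81.6], [0.06, -0.558, -0.396, -0.007, 81.6], [0.06, -0.558, -0.396, -0.007, 81.6], [0.06, -0.558, -0.396, -0.007, 81.6], [0.06, -0.558, -0.396, -0.007, 81.6], [0.06, -0.558, -0.396, -0.007, 81.6], [0.06, -0.558, -0.396, -0.007, 81.6]]])

```text
t: 3.2
ee_pos: [0.5699, -0.0989, 0.2606]
ee_rot: [[0.291, 0.957, 0.0], [0.957, -0.291, -0.0], [0.0, 0.0, -1.0]]
ft_force: [-0.2, 0.5, -0.3]
opening: 0.702
```

```bash
python3 - <<'E'
from h import *
p=grab('wrist','w1.png')
for n,z in dict(rod_grip=.015,rod_tip=.015,hole0=.058,bank=0).items(): print(n,spot(p,n,z))
# rod mask
for n in ('rod_grip',):
    r=finder.cut_out(clean(p),n)[0]; ys,xs=np.nonzero(r['pixels']); 
    P=np.array([atz(p,(y,x),.015)[:2] for y,x in zip(ys[::7],xs[::7])]);c=P.mean(0);u=np.linalg.svd(P-c)[2][0];t=(P-c)@u
    print('rod',c,np.degrees(np.arctan2(u[1],u[0])),c+u*t.min(),c+u*t.max())
E
```

```text
rod_grip [(0.92, [202, 335], [0.6178, -0.1438, 0.015])]
rod_tip [(0.59, [66, 336], [0.6527, -0.0121, 0.015])]
hole0 [(0.84, [74, 112], [0.4595, 0.0347, 0.058]), (0.83, [52, 192], [0.5319, 0.0309, 0.058]), (0.64, [28, 274], [0.6029, 0.0284, 0.058])]
bank [(0.89, [7, 189], [0.5326, 0.0817, 0.0])]
rod [ 0.62384743 -0.11372944] -106.70104857714206 [ 0.65472973 -0.01080021] [ 0.59742912 -0.20178041]
```

View pics/w1.png

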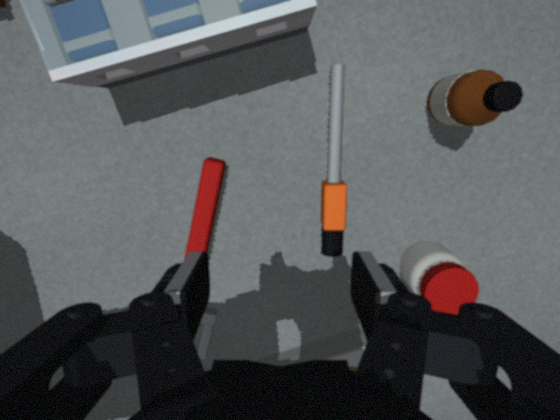

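```bash
python3 - <<'E'
from h import *
go((.6178,-.1438,.09),73.3);go((.6178,-.1438,.026),73.3)
p=grab('wrist')
a,b=atz(p,(75,52),.092),atz(p,(5,315),.092);d=b-a;print(a,b,np.degrees(np.arctan2(d[1],d[0]))+90)
E
```

```text
go [-0.0284, 0.0585, 0.1705] twist -0.2 rows>= 3 j6end~ 4.0
go [-0.0284, 0.0585, 0.2345] twist -0.2 rows>= 4 j6end~ 4.0
[0.42928903 0.03887516 0.092     ] [0.63509893 0.02679641 0.092     ] 86.64122755607309
```

play_rows(series=[[[0.06, -0.0284, 0.0585, 0.17, 0], [0.06, -0.0284, 0.0585, 0.17, 0], [0.06, -0.0284, 0.0585, 0.17, 0], [0.06, -0.0284, 0.0585, 0.17, 0], [0.06, -0.0284, 0.0585, 0.2345, 0], [0.06, -0.0284, 0.0585, 0.2345, 0], [0.06, -0.0284, 0.0585, 0.2345, 0], [0.0, -0.0284, 0.0585, 0.2345, 0], [0.0, -0.0284, 0.0585, 0.2345, 0], [0.0, -0.0284, 0.0585, 0.2345, 0], [0.0, -0.0284, 0.0585, 0.2345, 0], [0.0, -0.0284, 0.0585, 0.2345, 0], [0.0, -0.0284, 0.0585, 0.17, 0], [0.0, -0.0284, 0.0585, 0.17, 0], [0.0, -0.0284, 0.0585, 0.17, 0]]], squeeze=100)

```text
t: 5.42
ee_pos: [0.6177, -0.1441, 0.0905]
ee_rot: [[0.292, 0.956, 0.0], [0.956, -0.292, -0.0], [-0.0, 0.0, -1.0]]
ft_force: [0.3, 0.4, -1.9]
opening: 0.262
```

```bash
python3 - <<'E'
from h import *
go((.5935,-.131,.0695),87)
E
```

```text
go [0.0055, -0.027, 0.021] twist -14.0 rows>= 2 j6end~ -9.0
```

play_rows(series=[[[0.0, 0.0055, -0.027, 0, -7], [0.0, 0.0055, -0.027, 0, -14], [0.0, 0.0055, -0.027, 0.0205, -14], [0.0, 0.0055, -0.027, 0.0205, -14], [0.0, 0.0055, -0.027, 0.0205, -14], [0.0, 0.0055, -0.027, 0.0205, -14]]])

```text
t: 6.18
ee_pos: [0.5938, -0.1311, 0.0699]
ee_rot: [[0.053, 0.999, 0.0], [0.999, -0.053, -0.0], [-0.0, 0.0, -1.0]]
ft_force: [0.1, -0.2, -2.6]
opening: 0.259
```

```bash
python3 - <<'E'
from h import *
p=grab('wrist','w2.png');q=grab('scene','s2.png')
s=sensors.observe();print(s['ee_pos'],head(s['ee_rot']))
for n,z in dict(rod_grip=.058,rod_tip=.058,hole0=.058).items(): print(n,spot(p,n,z),spot(q,n,z))
r=finder.cut_out(clean(p),'rod_grip')[0]; ys,xs=np.nonzero(r['pixels'])
P=np.array([atz(p,(y,x),.058)[:2] for y,x in zip(ys[::7],xs[::7])]);c=P.mean(0);u=np.linalg.svd(P-c)[2][0];t=(P-c)@u
print('rod',c,np.degrees(np.arctan2(u[1],u[0])),c+u*t.min(),c+u*t.max())
E
```

```text
[ 0.59377733 -0.13112222  0.07006183] 87.00212799769741
rod_grip [(0.68, [279, 282], [0.5939, -0.1323, 0.058])] [(0.7, [198, 220], [0.5891, -0.1365, 0.058]), (0.36, [161, 247], [0.4466, -0.1954, 0.058])]
rod_tip [] [(0.91, [229, 263], [0.5995, 0.0092, 0.058])]
hole0 [] [(0.81, [203, 313], [0.4678, 0.0338, 0.058]), (0.64, [236, 271], [0.6028, 0.0328, 0.058]), (0.57, [220, 296], [0.535, 0.0406, 0.058])]
rod [ 0.59445166 -0.10227997] -92.90893996093139 [ 0.59808369 -0.03080323] [ 0.59085133 -0.17313272]
```

View pics/w2.png

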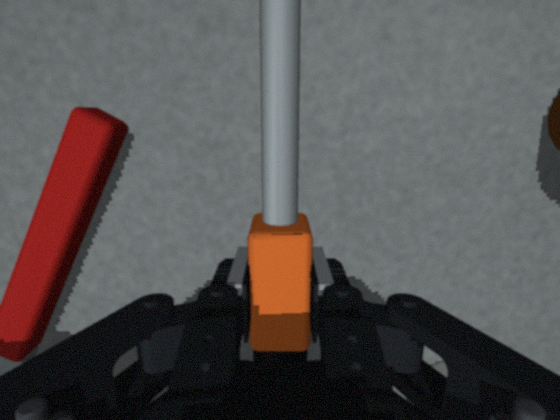

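play_rows(series=[[[0.0, 0.015, 0, 0, 0], [0.0, 0.03, 0, 0, 0], [0.0, 0.045, 0, 0, 0], [0.0, 0.045, 0, 0, 0]]], squeeze=120)

```text
t: 7.12
ee_pos: [0.5961, -0.0846, 0.0699]
ee_rot: [[0.05, 0.999, 0.0], [0.999, -0.05, 0.0], [0.0, 0.0, -1.0]]
ft_force: [0.9, -0.4, -2.2]
opening: 0.257
```

play_rows(series=[[[0.0, 0.015, 0, 0, 0], [0.0, 0.03, 0, 0, 0], [0.0, 0.045, 0, 0, 0], [0.0, 0.06, 0, 0, 0], [0.0, 0.077, 0, 0, 0], [0.0, 0.077, 0, 0, 0], [0.0, 0.077, 0, 0, 0]]])

```text
t: 8.0
ee_pos: [0.5999, -0.0092, 0.0697]
ee_rot: [[0.052, 0.999, -0.0], [0.999, -0.052, 0.0], [0.0, -0.0, -1.0]]
ft_force: [-0.4, 0.2, -1.8]
opening: 0.255
```

```bash
python3 - <<'E'
from h import *
q=grab('scene','s3.png');t=grab('top','t3.png')
s=sensors.observe();print(s['ee_pos'],head(s['ee_rot']),s['ft_force'])
for n,z in dict(cart0_mid=.058,tray_in=.005).items(): print(n,spot(q,n,z),spot(t,n,z))
a=cv2.imread('pics/s3.png')[150:350,150:500];b=cv2.imread('pics/t3.png')[100:300,100:450]
cv2.imwrite('pics/st3.png',cv2.resize(np.vstack([a,b]),None,fx=1.5,fy=1.5))
E
```

```text
[ 0.59990879 -0.0095748   0.06975395] 87.00596916134337 [-0.36273194 -0.27497248 -2.04370853]
cart0_mid [(0.8, [272, 325], [0.6079, 0.1711, 0.058])] [(0.76, [182, 206], [0.6074, 0.1748, 0.058])]
tray_in [(0.79, [310, 459], [0.4826, 0.3799, 0.005]), (0.3, [144, 200], [0.42, -0.4273, 0.005]), (0.16, [172, 188], [0.5304, -0.3406, 0.005])] [(0.89, [238, 125], [0.4872, 0.3813, 0.005])]
```

View pics/st3.png

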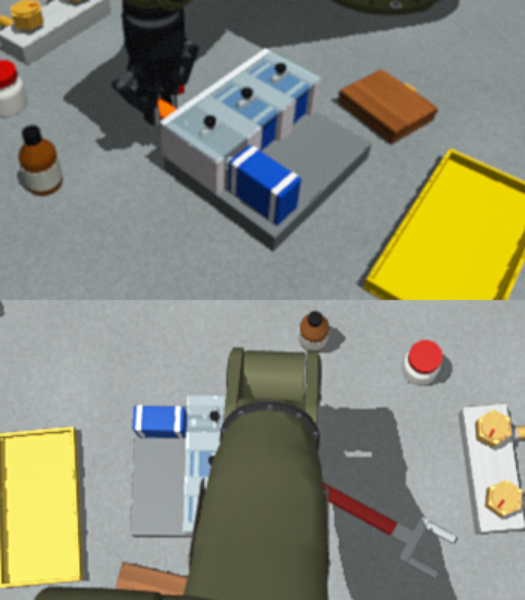

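play_rows(series=[[[0.0, -0.06, 0, 0, 0], [0.0, -0.123, 0, 0, 0], [0.0, -0.123, 0, 0, 0], [0.0, -0.123, -0.035, 0, 0], [0.0, -0.123, -0.07, 0, 0], [0.0, -0.123, -0.07, 0, 0], [0.0, -0.123, -0.07, 0, 0]]])

```text
t: 9.18
ee_pos: [0.5244, -0.1283, 0.0702]
ee_rot: [[0.052, 0.999, 0.001], [0.999, -0.052, -0.0], [-0.0, 0.001, -1.0]]
ft_force: [0.7, -0.5, -1.1]
opening: 0.254
```

```bash
cat >> h.py <<'E'
def rodcheck():
    p=grab('wrist');s=sensors.observe();R=np.array(s['ee_rot']);z=s['ee_pos'][2]-.012
    r=finder.cut_out(clean(p),'rod_grip')
    if not r: return print('no rod')
    ys,xs=np.nonzero(r[0]['pixels'])
    P=np.array([atz(p,(y,x),z)[:2] for y,x in zip(ys[::7],xs[::7])]);c=P.mean(0);u=np.linalg.svd(P-c)[2][0];u=u*np.sign(u@R[:2,0]);t=(P-c)@u
    print('rod head',np.degrees(np.arctan2(u[1],u[0])),'hand',head(R),'block rear in tool',np.round((R[:2,:2].T@(c+u*t.min()-s['ee_pos'][:2])),4),'grip',spot(p,'rod_grip',z,1),s['ee_pos'],s['ft_force'],s['opening'])
E
python3 -c "
from h import *
rodcheck()"
```

```text
rod head 87.03571701234668 hand 87.04553074954256 block rear in tool [-0.0428 -0.001 ] grip [(0.73, [281, 279], [0.5234, -0.1306, 0.0581])] [ 0.52445315 -0.12830931  0.0700513 ] [ 0.01735094 -0.18267206 -1.89409933] 0.25838952638285867
```

play_rows(series=[[[0.0, 0.015, 0, 0, 0], [0.0, 0.03, 0, 0, 0], [0.0, 0.045, 0, 0, 0], [0.0, 0.06, 0, 0, 0], [0.0, 0.075, 0, 0, 0], [0.0, 0.09, 0, 0, 0], [0.0, 0.105, 0, 0, 0], [0.0, 0.122, 0, 0, 0], [0.0, 0.122, 0, 0, 0], [0.0, 0.122, 0, 0, 0], [0.0, 0.06, 0, 0, 0], [0.0, 0.0, 0, 0, 0], [0.0, 0.0, 0, 0, 0], [0.0, 0.0, -0.035, 0, 0], [0.0, 0.0, -0.07, 0, 0], [0.0, 0.0, -0.07, 0, 0], [0.0, 0.0, -0.07, 0, 0]]])

```text
t: 11.45
ee_pos: [0.4544, -0.1248, 0.0701]
ee_rot: [[0.052, 0.999, 0.001], [0.999, -0.052, -0.0], [-0.0, 0.001, -1.0]]
ft_force: [0.5, -0.3, -1.6]
opening: 0.252
```

```bash
python3 -c "
from h import *
rodcheck()
q=grab('scene');print(spot(q,'cart0_mid',.058))"
```

```text
rod head 87.17670086154737 hand 87.03588724290364 block rear in tool [-0.0428 -0.0008] grip [(0.94, [275, 282], [0.4547, -0.1246, 0.058])] [ 0.45455286 -0.12480534  0.07004938] [ 0.3518364   0.27642962 -1.08904661] 0.25531190804466936
[(0.77, [273, 327], [0.6067, 0.175, 0.058]), (0.72, [218, 153], [0.7272, -0.1931, 0.058])]
```

play_rows(series=[[[0.0, 0.015, 0, 0, 0], [0.0, 0.03, 0, 0, 0], [0.0, 0.045, 0, 0, 0], [0.0, 0.06, 0, 0, 0], [0.0, 0.075, 0, 0, 0], [0.0, 0.09, 0, 0, 0], [0.0, 0.105, 0, 0, 0], [0.0, 0.122, 0, 0, 0], [0.0, 0.122, 0, 0, 0], [0.0, 0.122, 0, 0, 0], [0.0, 0.06, 0, 0, 0], [0.0, 0.0, 0, 0, 0], [0.0, 0.0, 0, 0, 0], [0.0, 0.0, 0.05, 0, 0], [0.0, 0.0, 0.1, 0, 0], [0.0, 0.0, 0.145, 0, 0], [0.0, 0.0, 0.145, 0, 0], [0.0, 0.0, 0.145, 0, 0]]])

```text
t: 13.95
ee_pos: [0.5978, -0.1319, 0.0692]
ee_rot: [[0.052, 0.999, -0.001], [0.999, -0.052, 0.0], [0.0, -0.001, -1.0]]
ft_force: [-1.0, -0.2, -1.4]
opening: 0.259
```

```bash
python3 -c "
from h import *
rodcheck()
q=grab('top');print(spot(q,'cart0_mid',.058),spot(q,'wrench_grip',.011))"
```

```text
rod head 87.17028667854522 hand 87.0306770601409 block rear in tool [-0.0423 -0.0006] grip [(0.92, [279, 282], [0.5982, -0.1331, 0.0575])] [ 0.59771156 -0.13197402  0.06946659] [-0.784767    0.26020535 -1.79892287] 0.2562528630896595
[] []
```

play_rows(series=[[[0.0, 0, 0, 0.02, 0], [0.0, 0, 0, 0.035, 0], [0.0, 0, 0, 0.0425, 0], [0.0, 0, 0, 0.0425, 0], [0.06, 0, 0, 0.0425, 0], [0.06, 0, 0, 0.0425, 0], [0.06, 0, 0, 0.0425, 0], [0.06, 0, 0, -0.02, 0], [0.055, 0, 0, -0.08, 0], [0.055, 0, 0, -0.14, 0], [0.055, 0.05, -0.06, -0.18, 0], [0.055, 0.1, -0.06, -0.18, 0], [0.055, 0.15, -0.06, -0.18, 0], [0.055, 0.2, -0.06, -0.18, 0], [0.055, 0.25, -0.06, -0.18, 0], [0.055, 0.28, -0.06, -0.18, 0], [0.055, 0.28, -0.06, -0.18, 0], [0.055, 0.28, -0.06, -0.18, 0]]])

```text
t: 16.5
ee_pos: [0.5531, 0.1499, 0.2496]
ee_rot: [[0.052, 0.999, -0.0], [0.999, -0.052, -0.0], [-0.0, -0.0, -1.0]]
ft_force: [-0.8, 0.2, 0.2]
opening: 0.647
```

```bash
python3 - <<'E'
from h import *
p=grab('wrist','w4.png')
print(p['_e'],spot(p,'tray_in',.005,2))
for r in finder.cut_out(clean(p),'cart0_mid')[:4]:
    m=r['pixels'].astype('uint8')*255
    W=np.float32([atz(p,(y,x),.086)[:2] for y,x in zip(*np.nonzero(m))])
    print(round(r['confidence'],2),r['pixel'],W.min(0),W.max(0),cv2.minAreaRect(W))
print(spot(p,'cart0_mid',.058,4))
E
```

```text
[0.55574198 0.21438561 0.36914511] []
0.81 [158.9, 344.3] [0.5814294  0.13269833] [0.6280799  0.21263199] ((0.6048843264579773, 0.17301468551158905), (0.07863752543926239, 0.044862885028123856), 87.0749740600586)
[(0.85, [158, 340], [0.6069, 0.1727, 0.058])]
```

View pics/w4.png

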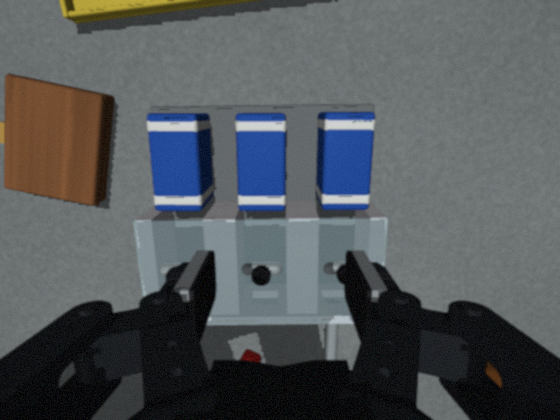

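```bash
python3 - <<'E'
from h import *
p=grab('wrist');q=grab('scene');t=grab('top')
for X in ((.605,.173,.086),(.5351,.1767,.086),(.4652,.1803,.086)): print(proj(p,X))
for c in (q,t):
  for r in finder.cut_out(clean(c),'tray_in')[:1]:
    W=np.float32([atz(c,(y,x),.022)[:2] for y,x in zip(*np.nonzero(r['pixels']))]);print(r['confidence'],cv2.minAreaRect(W))
s=sensors.observe()
go((.605,.173,.071),87,s);go((.5351,.1767,.071),87,s);go((.4652,.1803,.071),87,s)
E
```

```text
[343.34065482 161.32605479]
[256.14482549 161.26510256]
[168.92700057 161.32844881]
0.88 ((0.4947352409362793, 0.378974050283432), (0.2654639780521393, 0.1303662359714508), 3.4238293170928955)
0.64 ((0.4870242476463318, 0.3777414560317993), (0.25414592027664185, 0.1377386450767517), 3.6153979301452637)
go [0.0255, 0.0506, 0.1788] twist 0.0 rows>= 4 j6end~ 19.0
go [0.0255, -0.0194, 0.1788] twist 0.0 rows>= 3 j6end~ 21.0
go [0.0255, -0.0894, 0.1788] twist 0.0 rows>= 4 j6end~ 24.0
```

play_rows(series=[[[0.055, 0.0255, 0.0546, 0.03, 0], [0.055, 0.0255, 0.0546, 0.09, 0], [0.055, 0.0255, 0.0546, 0.14, 0], [0.055, 0.0255, 0.0546, 0.179, 0], [0.055, 0.0255, 0.0546, 0.179, 0], [0.055, 0.0255, 0.0546, 0.179, 0], [0.0, 0.0255, 0.0546, 0.179, 0], [0.0, 0.0255, 0.0546, 0.179, 0], [0.0, 0.0255, 0.0546, 0.179, 0], [0.0, 0.0255, 0.0546, 0.179, 0], [0.0, 0.0255, 0.0546, 0.13, 0], [0.0, 0.0255, 0.0546, 0.1, 0], [0.0, 0.08, 0.035, 0.1, -2], [0.0, 0.13, 0.02, 0.1, -4], [0.0, 0.18, 0.0, 0.1, -6.5], [0.0, 0.234, -0.0074, 0.1, -6.5], [0.0, 0.234, -0.0074, 0.1, -6.5], [0.0, 0.234, -0.0074, 0.1, -6.5]]], squeeze=60)

```text
t: 19.2
ee_pos: [0.5579, 0.3842, 0.1502]
ee_rot: [[-0.062, 0.998, 0.0], [0.998, 0.062, -0.0], [-0.0, 0.0, -1.0]]
ft_force: [-0.5, -0.6, -1.9]
opening: 0.458
```

```bash
python3 - <<'E'
from h import *
q=grab('scene','s5.png');p=grab('wrist','w5.png');s=sensors.observe();print(s['ee_pos'],s['ft_force'],s['opening'])
i=np.vstack([cv2.resize(cv2.imread('pics/s5.png')[150:,100:],None,fx=1,fy=1),cv2.imread('pics/w5.png')[:300,50:510]]);cv2.imwrite('pics/c5.png',i)
E
```

```text
[0.558309   0.38344511 0.15024966] [-0.16159012  0.67795727 -2.59187216] 0.45687556211708175
```

View pics/c5.png

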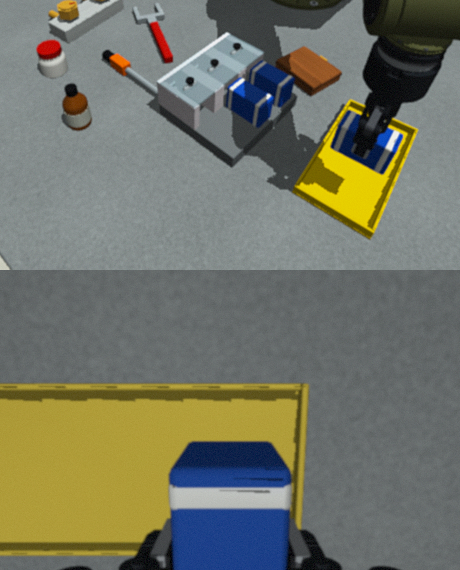

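play_rows(series=[[[0.0, 0, 0, 0.04, 0], [0.0, 0, 0, 0.08, 0], [0.0, 0, 0, 0.1, 0], [0.0, 0, 0, 0.1025, 0], [0.0, 0, 0, 0.1025, 0], [0.057, 0, 0, 0.1025, 0], [0.057, 0, 0, 0.1025, 0], [0.057, 0, 0, 0.1025, 0], [0.057, 0, 0, 0.05, 0], [0.057, 0, 0, 0.0, 0], [0.057, -0.05, -0.01, -0.01, 2], [0.057, -0.1, -0.02, -0.01, 4], [0.057, -0.15, -0.03, -0.01, 6.5], [0.057, -0.2054, -0.0316, -0.01, 6.5], [0.057, -0.2054, -0.0316, -0.01, 6.5], [0.057, -0.2054, -0.0316, -0.01, 6.5]]])

```text
t: 21.3
ee_pos: [0.5391, 0.1778, 0.1601]
ee_rot: [[0.052, 0.999, 0.001], [0.999, -0.052, 0.0], [0.0, 0.001, -1.0]]
ft_force: [-0.6, 0.4, 0.2]
opening: 0.667
```

```bash
python3 - <<'E'
from h import *
p=grab('wrist','w6.png');s=sensors.observe();print(s['ee_pos'],head(s['ee_rot']),s['opening'])
for X in ((.539,.177,.086),(.539-.02,.177+.04,.086),(.539+.02,.177+.04,.086)): print(proj(p,X))
for r in finder.cut_out(clean(p),'cart0_mid')[:4]:
    W=np.float32([atz(p,(y,x),.086)[:2] for y,x in zip(*np.nonzero(r['pixels']))]);print(round(r['confidence'],2),r['pixel'],cv2.minAreaRect(W))
q=grab('top');print(spot(q,'cart0_mid',.033,4),spot(q,'cart0_mid',.033,4,'find_in'))
E
```

```text
[0.53905088 0.17834359 0.15993343] 87.06472060556275 0.6641394265352351
[280.632592  228.9976991]
[240.52326538 161.63674456]
[313.43545881 157.88295601]
[(0.6, [209, 119], [0.553, 0.39, 0.033])] [(0.62, [208, 121], [0.5563, 0.3847, 0.033]), (0.5, [250, 360], [0.4382, -0.1832, 0.033])]
```

View pics/w6.png

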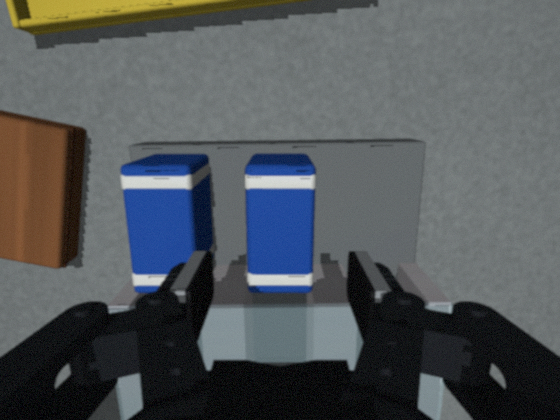

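play_rows(series=[[[0.057, 0, 0, 0.05, 0], [0.057, 0, 0, 0.089, 0], [0.057, 0, 0, 0.089, 0], [0.057, 0, 0, 0.089, 0], [0.0, 0, 0, 0.089, 0], [0.0, 0, 0, 0.089, 0], [0.0, 0, 0, 0.089, 0], [0.0, 0, 0, 0.089, 0], [0.0, 0, 0, 0.04, 0], [0.0, 0, 0, 0.0, 0], [0.0, 0.05, -0.015, 0.0, -2], [0.0, 0.1, -0.03, 0.0, -4], [0.0, 0.15, -0.045, 0.0, -6.5], [0.0, 0.199, -0.0615, 0.0, -6.5], [0.0, 0.199, -0.0615, 0.0, -6.5], [0.0, 0.199, -0.0615, 0.0, -6.5]]])

```text
t: 23.55
ee_pos: [0.4879, 0.3793, 0.1603]
ee_rot: [[-0.062, 0.998, 0.0], [0.998, 0.062, 0.0], [0.0, 0.001, -1.0]]
ft_force: [-0.2, -0.3, -1.4]
opening: 0.46
```

play_rows(series=[[[0.0, 0, 0, 0.05, 0], [0.0, 0, 0, 0.09, 0], [0.0, 0, 0, 0.11, 0], [0.0, 0, 0, 0.1125, 0], [0.0, 0, 0, 0.1125, 0], [0.057, 0, 0, 0.1125, 0], [0.057, 0, 0, 0.1125, 0], [0.057, 0, 0, 0.1125, 0], [0.057, 0, 0, 0.06, 0], [0.057, 0, 0, 0.0, 0], [0.057, -0.05, -0.01, 0, 2], [0.057, -0.1, -0.02, 0, 4], [0.057, -0.15, -0.03, 0, 6.5], [0.057, -0.1975, -0.0312, 0, 6.5], [0.057, -0.1975, -0.0312, 0, 6.5], [0.057, -0.1975, -0.0312, 0, 6.5]]])

```text
t: 25.55
ee_pos: [0.469, 0.1808, 0.16]
ee_rot: [[0.052, 0.999, 0.0], [0.999, -0.052, 0.0], [0.0, 0.0, -1.0]]
ft_force: [0.1, 0.5, 0.5]
opening: 0.669
```

```bash
python3 - <<'E'
from h import *
p=grab('wrist','w7.png');s=sensors.observe();print(s['ee_pos'],head(s['ee_rot']),s['opening'])
for X in ((.469,.1805,.086),): print(proj(p,X))
i=p['pixels'].astype(int);m=((i[...,2]>100)&(i[...,0]<60)&(np.arange(420)[:,None]<260)).astype('uint8')
n,l,st,c=cv2.connectedComponentsWithStats(m);print([x.tolist() for x in st[1:] if x[4]>500])
q=grab('top');print(spot(q,'cart0_mid',.033,4))
E
```

```text
[0.4689774  0.18115169 0.15991464] 87.0631375459558 0.6667278581220014
[280.76426637 228.1415784 ]
[[246, 163, 70, 11, 709], [246, 189, 69, 71, 4757]]
[(0.75, [205, 120], [0.5628, 0.3879, 0.033])]
```

play_rows(series=[[[0.057, 0, 0, 0.05, 0], [0.057, 0, 0, 0.089, 0], [0.057, 0, 0, 0.089, 0], [0.057, 0, 0, 0.089, 0], [0.0, 0, 0, 0.089, 0], [0.0, 0, 0, 0.089, 0], [0.0, 0, 0, 0.089, 0], [0.0, 0, 0, 0.089, 0], [0.0, 0, 0, 0.04, 0], [0.0, 0, 0, 0.0, 0], [0.0, 0.05, -0.015, 0.0, -2], [0.0, 0.1, -0.03, 0.0, -4], [0.0, 0.15, -0.045, 0.0, -6.5], [0.0, 0.192, -0.061, 0.0, -6.5], [0.0, 0.192, -0.061, 0.0, -6.5], [0.0, 0.192, -0.061, 0.0, -6.5]]])

```text
t: 27.7
ee_pos: [0.4179, 0.3751, 0.1602]
ee_rot: [[-0.062, 0.998, 0.0], [0.998, 0.062, 0.0], [0.0, 0.0, -1.0]]
ft_force: [-0.5, -0.5, -2.4]
opening: 0.459
```

play_rows(series=[[[0.0, 0, 0, 0.05, 0], [0.0, 0, 0, 0.09, 0], [0.0, 0, 0, 0.11, 0], [0.0, 0, 0, 0.1125, 0], [0.0, 0, 0, 0.1125, 0], [0.057, 0, 0, 0.1125, 0], [0.057, 0, 0, 0.1125, 0], [0.057, 0, 0, 0.1125, 0], [0.057, 0, 0, 0.06, 0], [0.057, 0, 0, 0.0, 0], [0.057, -0.03, 0.04, -0.06, 0], [0.057, -0.06, 0.07, -0.12, 0], [0.057, -0.06, 0.07, -0.12, 0], [0.057, -0.06, 0.07, -0.12, 0]]])

```text
t: 29.45
ee_pos: [0.4922, 0.3193, 0.281]
ee_rot: [[-0.06, 0.998, 0.002], [0.998, 0.06, 0.001], [0.001, 0.003, -1.0]]
ft_force: [-0.5, 0.5, -0.4]
opening: 0.668
```

```bash
python3 - <<'E'
from h import *
p=grab('wrist','w8.png')
for c in ((.558,.3843),(.488,.38),(.418,.3757)): print(proj(p,(*c,.061)))
s=sensors.observe();go((.50,-.30,.25),0,s);go((.50,-.30,.25),90,s);go((.50,-.30,.25),180,s)
E
```

```text
[354.59735498 116.17543092]
[279.33029894 116.19970608]
[203.96834012 116.22401184]
go [-0.6191, -0.0291, 0.0293] twist 93.5 rows>= 10 j6end~ 59.0
go [-0.6191, -0.0291, 0.0293] twist 3.5 rows>= 10 j6end~ -31.0
go [-0.6191, -0.0291, 0.0293] twist -86.5 rows>= 10 j6end~ -121.0
```

View pics/w8.png

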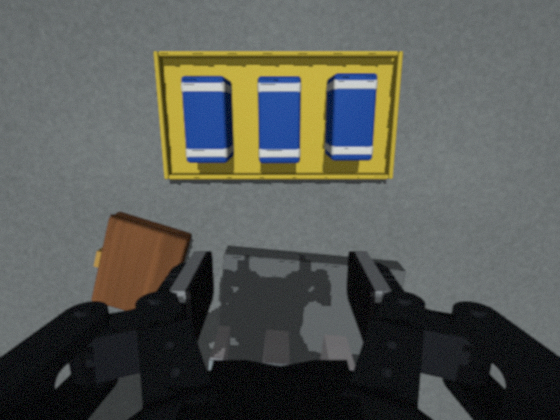

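play_rows(series=[[[0.08, -0.62, -0.01, 0.01, 3.5], [0.08, -0.62, -0.01, 0.01, 3.5], [0.08, -0.62, -0.01, 0.01, 3.5], [0.08, -0.62, -0.01, 0.01, 3.5], [0.08, -0.62, -0.01, 0.01, 3.5], [0.08, -0.62, -0.01, 0.01, 3.5], [0.08, -0.62, -0.01, 0.01, 3.5], [0.08, -0.62, -0.01, 0.01, 3.5], [0.08, -0.62, -0.01, 0.01, 3.5], [0.08, -0.62, -0.01, 0.01, 3.5], [0.08, -0.62, -0.01, 0.01, 3.5], [0.08, -0.62, -0.01, 0.01, 3.5], [0.08, -0.62, -0.01, 0.01, 3.5]]])

```text
t: 31.12
ee_pos: [0.52, -0.2982, 0.2694]
ee_rot: [[-0.002, 1.0, -0.0], [1.0, 0.002, 0.0], [0.0, -0.0, -1.0]]
ft_force: [-0.3, 0.4, 1.0]
opening: 0.93
```

```bash
python3 - <<'E'
from h import *
p=grab('wrist','w9.png')
for n,z in (('nut_a_mid',.065),('block_base',0),('wrench_grip',.011),('wrench_jaw',.011),('rod_grip',.015)): print(n,spot(p,n,z))
cv2.imwrite('pics/w9b.png',cv2.resize(cv2.imread('pics/w9.png')[40:400,60:540],None,fx=1.6,fy=1.6))
E
```

```text
nut_a_mid [(0.55, [238, 225], [0.4665, -0.3523, 0.065])]
block_base []
wrench_grip [(0.93, [9, 223], [0.4641, -0.138, 0.011])]
wrench_jaw [(0.35, [7, 225], [0.4662, -0.1365, 0.011])]
rod_grip [(0.82, [5, 367], [0.6016, -0.1356, 0.015])]
```

View pics/w9b.png

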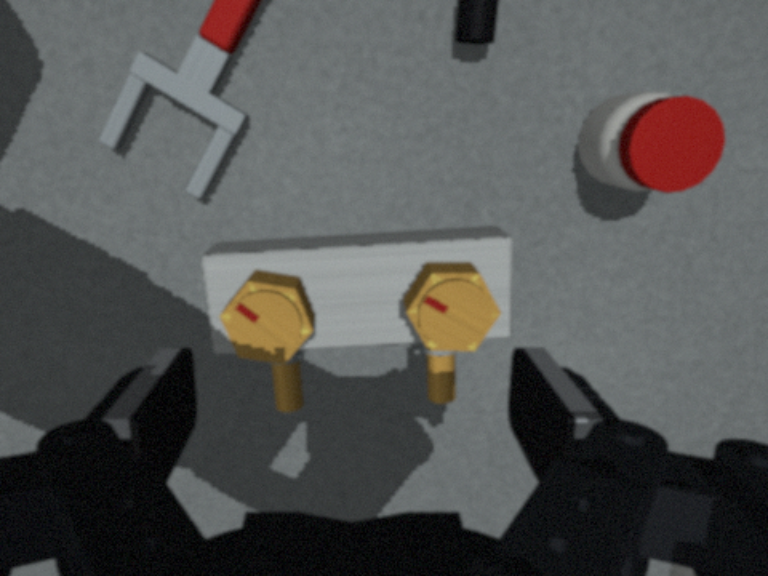

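```bash
python3 - <<'E'
from h import *
p=grab('wrist')
i=p['pixels'].astype(int)
m=((i[...,0]>130)&(i[...,0]>1.6*i[...,2])&(i[...,1]>90)).astype('uint8')
n,l,st,c=cv2.connectedComponentsWithStats(m)
for k in range(1,n):
    if st[k][4]>400: print(st[k],c[k],atz(p,c[k][::-1],.078))
A=atz(p,(238.1,226.9),.078);B=atz(p,(232.5,343.1),.078);print(A,B,np.linalg.norm(A-B),head(np.c_[B-A]))
s=sensors.observe();go((B[0],B[1],.13),119,s);go((A[0],A[1],.13),119,s)
E
```

```text
[352   0  25  26 552] [363.69927536  12.26086957] [ 0.58568194 -0.15827977  0.078     ]
[ 315  209   57   49 2026] [343.67719645 233.21668312] [ 0.57881399 -0.34400352  0.078     ]
[ 198  214   57   49 1786] [227.06886898 237.72396417] [ 0.47003481 -0.34863133  0.078     ]
[ 0.46986325 -0.34900441  0.078     ] [ 0.57824211 -0.34329926  0.078     ] 0.1085289209002049 3.013315851465335
go [-0.0439, 0.0584, 0.1399] twist -29.0 rows>= 3 j6end~ -60.0
go [-0.0495, -0.05, 0.1399] twist -29.0 rows>= 3 j6end~ -66.0
```

play_rows(series=[[[0.082, -0.022, 0.029, 0.05, -10], [0.082, -0.0443, 0.0585, 0.1, -20], [0.082, -0.0443, 0.0585, 0.13, -29], [0.082, -0.0443, 0.0585, 0.17, -29], [0.082, -0.0443, 0.0585, 0.195, -29], [0.082, -0.0443, 0.0585, 0.195, -29], [0.082, -0.0443, 0.0585, 0.195, -29], [0.0, -0.0443, 0.0585, 0.195, -29], [0.0, -0.0443, 0.0585, 0.195, -29], [0.0, -0.0443, 0.0585, 0.195, -29], [0.0, -0.0443, 0.0585, 0.195, -29], [0.0, -0.0443, 0.0585, 0.195, -29]]], squeeze=20)

```text
t: 32.98
ee_pos: [0.579, -0.3439, 0.076]
ee_rot: [[-0.486, 0.874, 0.002], [0.874, 0.486, -0.001], [-0.002, 0.001, -1.0]]
ft_force: [3.7, 3.3, 6.5]
opening: 0.557
```

```bash
python3 - <<'E'
from h import *
s=sensors.observe();print(s['ee_pos'],head(s['ee_rot']),s['opening']*.0854,s['ft_force'],s['ft_torque'],s['joint_positions'][5])
E
```

```text
[ 0.57898427 -0.34386377  0.07603719] 119.05977224938052 0.0475789983295781 [3.65780481 3.2533655  6.51439973] [ 0.54420849 -0.44669293  0.20760852] -62.905188282733384
```

play_rows(series=[[[0.0, 0, 0, -0.001, 8], [0.0, 0, 0, -0.002, 16], [0.0, 0, 0, -0.002, 24], [0.0, 0, 0, -0.002, 32], [0.0, 0, 0, -0.002, 40], [0.0, 0, 0, -0.002, 48], [0.0, 0, 0, -0.002, 56], [0.0, 0, 0, -0.002, 64], [0.0, 0, 0, -0.002, 72], [0.0, 0, 0, -0.002, 80], [0.0, 0, 0, -0.002, 88], [0.0, 0, 0, -0.002, 96], [0.0, 0, 0, -0.002, 96]]])

```text
t: 34.6
ee_pos: [0.5789, -0.3438, 0.0763]
ee_rot: [[0.921, 0.389, 0.002], [0.389, -0.921, -0.0], [0.001, 0.001, -1.0]]
ft_force: [10.3, -1.0, -8.3]
opening: 0.557
```

```bash
cat >> h.py <<'E'
def st():
    s=sensors.observe();print(np.round(s['ee_pos'],4),'hd',round(head(s['ee_rot']),2),'open',round(s['opening']*85.4,1),'F',np.round(s['ft_force'],1),'T',np.round(s['ft_torque'],2),'j6',round(s['joint_positions'][5],1),'t',s['t'])
E
python3 -c "
from h import *
st()
p=grab('wrist','w10.png')"
```

```text
[ 0.5789 -0.3438  0.0763] hd 22.91 open 47.6 F [10.3 -1.  -8.3] T [-0.17 -1.74 -0.35] j6 33.2 t 34.6
```

play_rows(series=[[[0.0, 0, 0, 0, 4], [0.0, 0, 0, 0, 8], [0.0, 0, 0, 0, 12], [0.0, 0, 0, 0, 12]]])

```text
t: 35.15
ee_pos: [0.5789, -0.3438, 0.0763]
ee_rot: [[0.982, 0.19, 0.002], [0.19, -0.982, -0.0], [0.002, 0.001, -1.0]]
ft_force: [10.0, -1.7, -8.6]
opening: 0.556
```

```bash
python3 -c "
from h import *
st()"
```

```text
[ 0.5789 -0.3438  0.0763] hd 10.96 open 47.5 F [10.  -1.7 -8.6] T [-0.2  -1.76 -0.31] j6 45.2 t 35.15
```

play_rows(series=[[[0.0, 0, 0, 0, 4], [0.0, 0, 0, 0, 8], [0.0, 0, 0, 0, 8]]])

```text
t: 35.52
ee_pos: [0.5789, -0.3438, 0.0763]
ee_rot: [[0.999, 0.052, 0.002], [0.052, -0.999, -0.0], [0.002, 0.0, -1.0]]
ft_force: [10.9, -1.4, -8.6]
opening: 0.555
```

```bash
python3 -c "
from h import *
st()"
```

```text
[ 0.5789 -0.3438  0.0763] hd 2.97 open 47.4 F [10.9 -1.4 -8.6] T [-0.14 -1.79 -0.36] j6 53.2 t 35.525
```

play_rows(series=[[[0.0, 0, 0, 0, 3.5], [0.0, 0, 0, 0, 7], [0.0, 0, 0, 0, 7]]])

```text
t: 35.9
ee_pos: [0.579, -0.3437, 0.0763]
ee_rot: [[0.998, -0.07, 0.002], [-0.07, -0.998, -0.0], [0.002, 0.0, -1.0]]
ft_force: [10.7, -1.9, -7.8]
opening: 0.558
```

```bash
python3 -c "
from h import *
st();p=grab('wrist','w10.png');st()"
```

```text
[ 0.579  -0.3437  0.0763] hd -4.02 open 47.7 F [10.7 -1.9 -7.8] T [-0.11 -1.84 -0.36] j6 60.2 t 35.9
[ 0.579  -0.3438  0.0763] hd -4.0 open 47.5 F [11.1 -0.6 -9.7] T [-0.09 -1.85 -0.36] j6 60.1 t 35.95
```

View pics/w10.png

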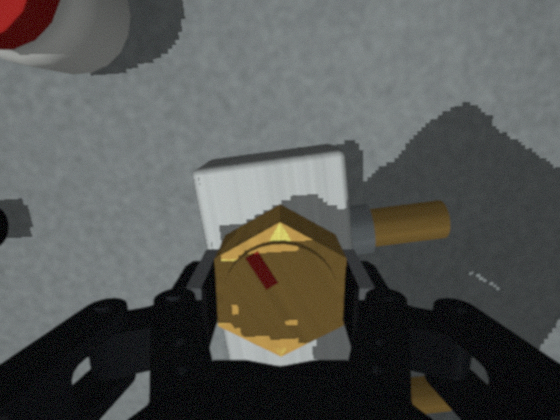

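play_rows(series=[[[0.0, 0, 0, 0, 3.5], [0.0, 0, 0, 0, 7], [0.0, 0, 0, 0, 7]]])

```text
t: 36.33
ee_pos: [0.5788, -0.3437, 0.0763]
ee_rot: [[0.982, -0.19, 0.001], [-0.19, -0.982, -0.0], [0.001, 0.0, -1.0]]
ft_force: [10.1, -1.8, -8.0]
opening: 0.557
```

```bash
python3 -c "
from h import *
st()"
```

```text
[ 0.5788 -0.3437  0.0763] hd -10.96 open 47.6 F [10.1 -1.8 -8. ] T [-0.09 -1.53  0.4 ] j6 67.1 t 36.325
```

play_rows(series=[[[0.0, 0, 0, 0, 3], [0.0, 0, 0, 0, 3]]])

```text
t: 36.58
ee_pos: [0.5786, -0.3438, 0.0764]
ee_rot: [[0.971, -0.241, 0.001], [-0.241, -0.971, -0.0], [0.001, 0.0, -1.0]]
ft_force: [7.1, -1.3, -6.0]
opening: 0.557
```

```bash
python3 -c "
from h import *
st()"
```

```text
[ 0.5786 -0.3438  0.0764] hd -13.92 open 47.6 F [ 7.1 -1.3 -6. ] T [-0.1  -1.08  0.98] j6 70.1 t 36.575
```

play_rows(series=[[[0.082, 0, 0, 0, 0], [0.082, 0, 0, 0, 0], [0.082, 0, 0, 0, 0], [0.082, 0, 0, -0.06, 0], [0.082, -0.03, 0.01, -0.07, -10], [0.082, -0.06, 0.02, -0.07, -20], [0.082, -0.09, 0.025, -0.07, -30], [0.082, -0.1044, 0.0313, -0.07, -40], [0.082, -0.1044, 0.0313, -0.07, -50], [0.082, -0.1044, 0.0313, -0.07, -60], [0.082, -0.1044, 0.0313, -0.07, -70], [0.082, -0.1044, 0.0313, -0.07, -80], [0.082, -0.1044, 0.0313, -0.07, -90], [0.082, -0.1044, 0.0313, -0.07, -100], [0.082, -0.1044, 0.0313, -0.07, -110], [0.082, -0.1044, 0.0313, -0.07, -120], [0.082, -0.1044, 0.0313, -0.07, -128], [0.082, -0.1044, 0.0313, -0.07, -128], [0.082, -0.1044, 0.0313, -0.07, -128]]])

```text
t: 38.95
ee_pos: [0.4693, -0.3492, 0.1469]
ee_rot: [[-0.404, 0.915, 0.0], [0.915, 0.404, -0.0], [-0.0, 0.0, -1.0]]
ft_force: [0.1, 0.2, 0.7]
opening: 0.958
```

```bash
python3 -c "
from h import *
st();p=grab('wrist','w11.png');print(proj(p,(.4698,-.349,.078)))
s=sensors.observe();R=s['ee_rot']
for r in finder.cut_out(clean(p),'nut_a')[:3]:
    ys,xs=np.nonzero(r['pixels']);print(r['confidence'],r['pixel'],xs.min(),xs.max(),ys.min(),ys.max())
cv2.imwrite('pics/w11b.png',cv2.imread('pics/w11.png')[150:400,100:460])
"
```

```text
[ 0.4693 -0.3492  0.1469] hd 113.85 open 81.8 F [0.1 0.2 0.7] T [-0.04 -0.02 -0.01] j6 -64.1 t 38.95
[282.48242356 231.21456558]
0.83 [231.0, 281.1] 236 322 179 278
0.71 [275.0, 453.6] 402 497 237 318
```

View pics/w11b.png

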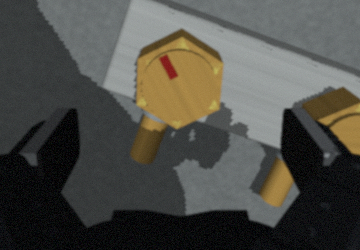

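play_rows(series=[[[0.082, 0, 0, 0.04, 0], [0.082, 0, 0, 0.0705, 0], [0.082, 0, 0, 0.0705, 0], [0.082, 0, 0, 0.0705, 0], [0.0, 0, 0, 0.0705, 0], [0.0, 0, 0, 0.0705, 0], [0.0, 0, 0, 0.0705, 0], [0.0, 0, 0, 0.0705, 0], [0.0, 0, 0, 0.0705, 8], [0.0, 0, 0, 0.0705, 16], [0.0, 0, 0, 0.0705, 24], [0.0, 0, 0, 0.0705, 32], [0.0, 0, 0, 0.0705, 40], [0.0, 0, 0, 0.0705, 48], [0.0, 0, 0, 0.0705, 56], [0.0, 0, 0, 0.0705, 64], [0.0, 0, 0, 0.0705, 72], [0.0, 0, 0, 0.0705, 80], [0.0, 0, 0, 0.0705, 88], [0.0, 0, 0, 0.0705, 88]]])

```text
t: 41.55
ee_pos: [0.4703, -0.3502, 0.0776]
ee_rot: [[0.9, 0.437, 0.003], [0.437, -0.9, -0.003], [0.002, 0.004, -1.0]]
ft_force: [3.4, -5.5, 0.2]
opening: 0.557
```

```bash
python3 -c "
from h import *
st()"
```

```text
[ 0.4703 -0.3502  0.0776] hd 25.88 open 47.6 F [ 3.4 -5.5  0.2] T [-1.01 -0.78 -0.34] j6 23.9 t 41.55
```

play_rows(series=[[[0.0, 0, 0, 0, 5], [0.0, 0, 0, 0, 10], [0.0, 0, 0, 0, 15], [0.0, 0, 0, 0, 15]]])

```text
t: 42.05
ee_pos: [0.4703, -0.3505, 0.0776]
ee_rot: [[0.982, 0.19, 0.004], [0.19, -0.982, -0.004], [0.003, 0.004, -1.0]]
ft_force: [5.8, -7.0, -0.3]
opening: 0.56
```

```bash
python3 -c "
from h import *
st()"
```

```text
[ 0.4703 -0.3505  0.0776] hd 10.93 open 47.8 F [ 5.8 -7.  -0.3] T [-1.41 -0.82 -0.35] j6 38.8 t 42.05
```

play_rows(series=[[[0.0, 0, 0, 0, 3.5], [0.0, 0, 0, 0, 7], [0.0, 0, 0, 0, 7]]])

```text
t: 42.42
ee_pos: [0.4704, -0.3506, 0.0776]
ee_rot: [[0.998, 0.069, 0.004], [0.069, -0.998, -0.004], [0.003, 0.004, -1.0]]
ft_force: [5.8, -8.7, -1.4]
opening: 0.555
```

```bash
python3 -c "
from h import *
st()"
```

```text
[ 0.4704 -0.3506  0.0776] hd 3.95 open 47.4 F [ 5.8 -8.7 -1.4] T [-1.54 -0.86 -0.34] j6 45.8 t 42.425
```

play_rows(series=[[[0.0, 0, 0, 0, 3.5], [0.0, 0, 0, 0, 7], [0.0, 0, 0, 0, 7]]])

```text
t: 42.8
ee_pos: [0.4704, -0.3507, 0.0776]
ee_rot: [[0.999, -0.053, 0.004], [-0.053, -0.999, -0.004], [0.004, 0.004, -1.0]]
ft_force: [5.3, -9.6, -1.5]
opening: 0.556
```

```bash
python3 -c "
from h import *
st()"
```

```text
[ 0.4704 -0.3507  0.0776] hd -3.05 open 47.5 F [ 5.3 -9.6 -1.5] T [-1.66 -0.87 -0.38] j6 52.8 t 42.8
```

play_rows(series=[[[0.0, 0, 0, 0, 3.5], [0.0, 0, 0, 0, 7], [0.0, 0, 0, 0, 7]]])

```text
t: 43.18
ee_pos: [0.4705, -0.3507, 0.0777]
ee_rot: [[0.985, -0.174, 0.004], [-0.174, -0.985, -0.004], [0.005, 0.004, -1.0]]
ft_force: [6.3, -10.5, -1.6]
opening: 0.554
```

```bash
python3 -c "
from h import *
st()"
```

```text
[ 0.4705 -0.3507  0.0777] hd -10.0 open 47.3 F [  6.3 -10.5  -1.6] T [-1.77 -0.93  0.2 ] j6 59.8 t 43.175
```

play_rows(series=[[[0.0, 0, 0, 0, 3], [0.0, 0, 0, 0, 3]]])

```text
t: 43.42
ee_pos: [0.4703, -0.3507, 0.0777]
ee_rot: [[0.975, -0.224, 0.003], [-0.224, -0.975, -0.005], [0.004, 0.004, -1.0]]
ft_force: [4.0, -9.7, -0.5]
opening: 0.555
```

```bash
python3 -c "
from h import *
st()"
```

```text
[ 0.4703 -0.3507  0.0777] hd -12.94 open 47.4 F [ 4.  -9.7 -0.5] T [-1.67 -0.72  0.85] j6 62.7 t 43.425
```

play_rows(series=[[[0.082, 0, 0, 0, 0], [0.082, 0, 0, 0, 0], [0.082, 0, 0, 0, 0], [0.082, 0, 0, -0.05, 0], [0.082, 0, 0, -0.1, -10], [0.082, 0.02, -0.03, -0.15, -20], [0.082, 0.037, -0.063, -0.192, -30], [0.082, 0.037, -0.063, -0.192, -40], [0.082, 0.037, -0.063, -0.192, -50], [0.082, 0.037, -0.063, -0.192, -60], [0.082, 0.037, -0.063, -0.192, -70], [0.082, 0.037, -0.063, -0.192, -80], [0.082, 0.037, -0.063, -0.192, -90], [0.082, 0.037, -0.063, -0.192, -98], [0.082, 0.037, -0.063, -0.192, -103], [0.082, 0.037, -0.063, -0.192, -103], [0.082, 0.037, -0.063, -0.192, -103]]])

```text
t: 45.55
ee_pos: [0.5195, -0.296, 0.2683]
ee_rot: [[0.001, 1.0, -0.0], [1.0, -0.001, 0.0], [0.0, -0.0, -1.0]]
ft_force: [-0.2, -0.2, 0.5]
opening: 0.96
```

```bash
python3 - <<'E'
from h import *
st()
p=grab('wrist','w12.png')
for n,z in (('wrench_grip',.011),('wrench_jaw',.011),('rod_grip',.015)): print(n,spot(p,n,z))
i=p['pixels'].astype(int)
red=((i[...,0]>100)&(i[...,1]<60)&(i[...,2]<60)).astype('uint8')
n,l,s_,c=cv2.connectedComponentsWithStats(red)
N=dict(A=(.470,-.3497),B=(.5788,-.3437))
for k in range(1,n):
    if s_[k][4]>15:
        X=atz(p,c[k][::-1],.078);W=np.array([atz(p,(y,x),.078)[:2] for y,x in zip(*np.nonzero(l==k))]);u=np.linalg.svd(W-W.mean(0))[2][0]
        print(s_[k],X,'axis',np.degrees(np.arctan2(u[1],u[0]))%180,{m:np.degrees(np.arctan2(X[1]-v[1],X[0]-v[0])) for m,v in N.items() if np.hypot(*(X[:2]-v))<.03})
g=((i[...,0]>130)&(i[...,0]>1.6*i[...,2])&(i[...,1]>90)).astype('uint8')
n,l,s_,c=cv2.connectedComponentsWithStats(g)
for k in range(1,n):
    if s_[k][4]>400: print(s_[k],atz(p,c[k][::-1],.078))
q=grab('top')
for n,z in (('wrench_grip',.011),('wrench_jaw',.011)): print(n,spot(q,n,z))
cv2.imwrite('pics/w12b.png',cv2.resize(cv2.imread('pics/w12.png')[:320,60:500],None,fx=1.8,fy=1.8,interpolation=cv2.INTER_CUBIC))
E
```

```text
[ 0.5195 -0.296   0.2683] hd 89.92 open 82.0 F [-0.2 -0.2  0.5] T [ 0.02 -0.   -0.01] j6 -33.1 t 45.55
wrench_grip [(0.57, [24, 265], [0.5048, -0.1491, 0.011])]
wrench_jaw []
rod_grip [(0.82, [7, 365], [0.6, -0.1357, 0.015])]
[ 228    0   54   88 1905] [ 0.49749753 -0.17682773  0.078     ] axis 63.952821358550565 {}
[ 454  102   60   60 2739] [ 0.69355083 -0.24780195  0.078     ] axis 158.9316325406522 {}
[352 232  14   7  49] [ 0.59176309 -0.34171541  0.078     ] axis 18.568234637464627 {'B': np.float64(8.704157239166321)}
[233 239  13   7  48] [ 0.48067254 -0.3486159   0.078     ] axis 19.272102528605018 {'A': np.float64(5.800137620919068)}
[353   0  24  30 623] [ 0.58586806 -0.15655946  0.078     ]
[ 316  211   56   52 2029] [ 0.57787411 -0.34384818  0.078     ]
[ 199  219   57   47 1673] [ 0.46939484 -0.34754014  0.078     ]
wrench_grip [(0.62, [223, 341], [0.5061, -0.1436, 0.011]), (0.21, [264, 123], [0.4216, 0.3828, 0.011]), (0.21, [242, 265], [0.4656, 0.041, 0.011])]
wrench_jaw []
```

View pics/w12b.png

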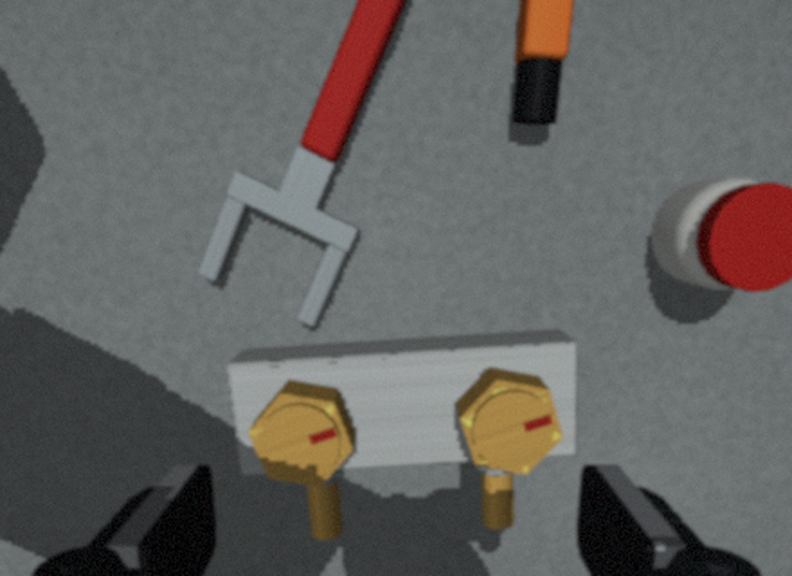

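play_rows(series=[[[0.06, 0.035, -0.03, 0, 10], [0.06, 0.075, -0.06, 0, 20], [0.06, 0.075, -0.06, 0, 26], [0.06, 0.075, -0.06, 0, 26], [0.06, 0.075, -0.06, 0, 26]]])

```text
t: 46.52
ee_pos: [0.4597, -0.2214, 0.2682]
ee_rot: [[0.436, 0.9, -0.0], [0.9, -0.436, -0.0], [-0.0, -0.0, -1.0]]
ft_force: [0.1, -0.6, -0.6]
opening: 0.701
```

```bash
cat >> h.py <<'E'
def wr(p,zt,save=None):
    i=p['pixels'].astype(int)
    red=((i[...,0]>90)&(i[...,1]<60)&(i[...,2]<60)).astype('uint8')
    n,l,s_,c=cv2.connectedComponentsWithStats(red)
    for k in range(1,n):
        if s_[k][4]>800:
            W=np.float32([atz(p,(y,x),zt)[:2] for y,x in zip(*np.nonzero(l==k))]);r=cv2.minAreaRect(W)
            b=cv2.boxPoints(r);L=[(np.linalg.norm(b[j]-b[(j+1)%4]),j) for j in range(4)];_,j=max(L);u=(b[(j+1)%4]-b[j]);u/=np.linalg.norm(u);t=(W-np.array(r[0]))@u
            a,e=np.array(r[0])+u*t.min(),np.array(r[0])+u*t.max()
            print('red',s_[k].tolist(),'ends',a,e,'len',np.linalg.norm(e-a),'wid',min(r[1]),'axis',np.degrees(np.arctan2(u[1],u[0]))%180)
E
python3 - <<'E'
from h import *
st();p=grab('wrist','w13.png');wr(p,.022)
for n,z in (('wrench_grip',.011),('wrench_jaw',.011),): print(n,spot(p,n,z))
E
```

```text
[ 0.4597 -0.2214  0.2682] hd 64.15 open 59.8 F [ 0.1 -0.6 -0.6] T [0.   0.05 0.01] j6 -4.0 t 46.525
red [275, 0, 23, 156, 3196] ends [ 0.53623605 -0.07582133] [ 0.47456088 -0.20497763] len 0.14312643721057278 wid 0.0205843523144722 axis 64.474434
red [513, 62, 47, 63, 2437] ends [ 0.72963881 -0.2306186 ] [ 0.71516311 -0.28769093] len 0.05887951033299337 wid 0.044670093804597855 axis 75.76776
wrench_grip [(0.64, [92, 288], [0.5034, -0.149, 0.011])]
wrench_jaw []
```

```bash
python3 -c "
from h import *
go((.5026,-.147,.0255),64.5)"
```

```text
go [0.0857, 0.0063, 0.2425] twist -0.4 rows>= 5 j6end~ 9.0
```

play_rows(series=[[[0.06, 0.05, 0.006, 0.05, 0], [0.06, 0.0857, 0.0063, 0.11, -0.4], [0.06, 0.0857, 0.0063, 0.17, -0.4], [0.06, 0.0857, 0.0063, 0.22, -0.4], [0.06, 0.0857, 0.0063, 0.2425, -0.4], [0.06, 0.0857, 0.0063, 0.2425, -0.4], [0.06, 0.0857, 0.0063, 0.2425, -0.4], [0.0, 0.0857, 0.0063, 0.2425, -0.4], [0.0, 0.0857, 0.0063, 0.2425, -0.4], [0.0, 0.0857, 0.0063, 0.2425, -0.4], [0.0, 0.0857, 0.0063, 0.2425, -0.4], [0.0, 0.0857, 0.0063, 0.2425, -0.4], [0.0, 0.0857, 0.0063, 0.19, -0.4], [0.0, 0.0857, 0.0063, 0.14, -0.4], [0.0, 0.0857, 0.0063, 0.14, -0.4], [0.0, 0.0857, 0.0063, 0.14, -0.4]]], squeeze=120)

```text
t: 48.68
ee_pos: [0.5021, -0.1466, 0.1273]
ee_rot: [[0.432, 0.902, -0.001], [0.902, -0.432, 0.0], [-0.0, -0.001, -1.0]]
ft_force: [0.1, 0.8, -4.7]
opening: 0.225
```

```bash
python3 - <<'E'
from h import *
st();q=grab('scene','s14.png');p=grab('wrist','w14.png');wr(p,.128)
z=.112
for n in ('wrench_grip','wrench_jaw'): print(n,spot(p,n,z),spot(q,n,z))
cv2.imwrite('pics/c14.png',np.hstack([cv2.imread('pics/s14.png')[60:300,100:400],cv2.imread('pics/w14.png')[:240,130:430]]))
E
```

```text
[ 0.5021 -0.1466  0.1273] hd 64.43 open 19.2 F [ 0.1  0.8 -4.7] T [0.02 0.01 0.07] j6 5.3 t 48.675
red [248, 53, 62, 258, 13610] ends [ 0.53684312 -0.07244776] [ 0.49819546 -0.1533252 ] len 0.08963705969282311 wid 0.019588060677051544 axis 64.458984
wrench_grip [] [(0.41, [247, 263], [0.6713, 0.0803, 0.112])]
wrench_jaw [] [(0.94, [133, 226], [0.4443, -0.2665, 0.112]), (0.16, [248, 310], [0.6192, 0.1435, 0.112])]
```

View pics/c14.png

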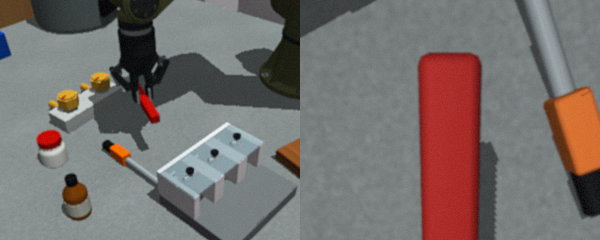

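```bash
python3 -c "
from h import *
go((.4280,-.2202,.125),108)"
```

```text
go [-0.0984, -0.0354, 0.0025] twist -43.6 rows>= 5 j6end~ -45.0
```

play_rows(series=[[[0.0, -0.02, -0.007, 0.0, -9], [0.0, -0.04, -0.014, 0.0, -18], [0.0, -0.06, -0.021, 0.0, -27], [0.0, -0.08, -0.028, 0.0, -36], [0.0, -0.0984, -0.0354, 0.0025, -43.6], [0.0, -0.0984, -0.0354, 0.0025, -43.6], [0.0, -0.0984, -0.0354, 0.0025, -43.6]]])

```text
t: 49.85
ee_pos: [0.4286, -0.22, 0.1257]
ee_rot: [[-0.307, 0.952, -0.0], [0.952, 0.307, 0.0], [0.0, 0.0, -1.0]]
ft_force: [-0.7, 0.4, -3.1]
opening: 0.218
```

```bash
python3 - <<'E'
from h import *
st();q=grab('scene','s15.png');t=grab('top','t15.png')
z=.110
print(spot(q,'wrench_jaw',z),spot(t,'wrench_jaw',z),spot(q,'nut_a_mid',.065),spot(t,'nut_a_mid',.065))
for c in (q,t): print(proj(c,(.470,-.3495,z)),proj(c,(.470,-.3495,.078)))
cv2.imwrite('pics/c15.png',np.hstack([cv2.resize(cv2.imread('pics/s15.png')[90:190,150:270],None,fx=3,fy=3,interpolation=cv2.INTER_CUBIC),cv2.resize(cv2.imread('pics/t15.png')[190:290,360:480],None,fx=3,fy=3,interpolation=cv2.INTER_CUBIC)]))
E
```

```text
[ 0.4286 -0.22    0.1257] hd 107.89 open 18.6 F [-0.7  0.4 -3.1] T [ 0.05  0.02 -0.  ] j6 -49.4 t 49.85
[(0.77, [128, 195], [0.4776, -0.3498, 0.11]), (0.7, [221, 406], [0.4483, 0.2349, 0.11])] [(0.51, [229, 439], [0.4695, -0.3484, 0.11]), (0.21, [127, 310], [0.7167, -0.0742, 0.11])] [(0.57, [144, 197], [0.481, -0.3479, 0.065])] [(0.46, [230, 434], [0.4734, -0.3491, 0.065])]
[197.58337756 127.03614192] [199.48693679 137.81167756]
[439.88566885 228.66156927] [436.09919225 230.95306361]
```

View pics/c15.png

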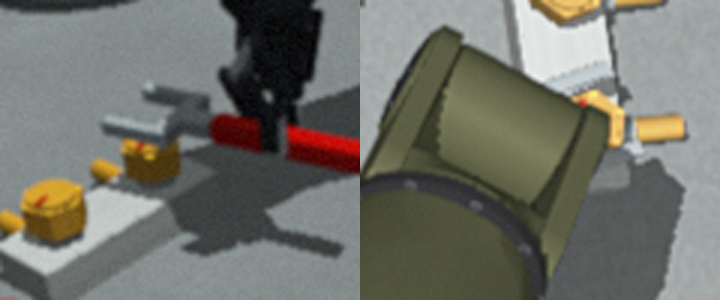

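play_rows(series=[[[0.0, 0, 0, 0.012, 0], [0.0, 0, 0, 0.02, 0], [0.0, 0, 0, 0.026, 0], [0.0, 0, 0, 0.029, 0], [0.0, 0, 0, 0.032, 0], [0.0, 0, 0, 0.032, 0]]])

```text
t: 50.9
ee_pos: [0.4282, -0.2203, 0.0937]
ee_rot: [[-0.309, 0.951, -0.0], [0.951, 0.309, 0.0], [0.0, -0.0, -1.0]]
ft_force: [-0.6, -0.6, -4.3]
opening: 0.219
```

```bash
python3 -c "
from h import *
st()"
```

```text
[ 0.4282 -0.2203  0.0937] hd 108.02 open 18.7 F [-0.6 -0.6 -4.3] T [-0.12  0.24 -0.15] j6 -49.6 t 50.9
```

play_rows(series=[[[0.0, 0, 0, 0.005, 0], [0.0, 0, 0, 0.01, 0], [0.0, 0, 0, 0.0135, 0], [0.0, 0, 0, 0.0135, 0]]])

```text
t: 51.4
ee_pos: [0.4282, -0.2202, 0.0799]
ee_rot: [[-0.309, 0.951, -0.001], [0.951, 0.309, 0.0], [0.0, -0.0, -1.0]]
ft_force: [-1.1, -0.4, -4.4]
opening: 0.225
```

```bash
python3 - <<'E'
from h import *
st()
# arc plan about nut at r=.136, tool heading h0; clockwise a deg
r=.136
for a in range(4,49,4):
    t=np.radians(a); print(a,np.round([r*(np.cos(t)-1), r*np.sin(t)],4))
E
```

```text
[ 0.4282 -0.2202  0.0799] hd 108.03 open 19.3 F [-1.1 -0.4 -4.4] T [-0.03  0.25 -0.17] j6 -49.6 t 51.4
4 [-0.0003  0.0095]
8 [-0.0013  0.0189]
12 [-0.003   0.0283]
16 [-0.0053  0.0375]
20 [-0.0082  0.0465]
24 [-0.0118  0.0553]
28 [-0.0159  0.0638]
32 [-0.0207  0.0721]
36 [-0.026   0.0799]
40 [-0.0318  0.0874]
44 [-0.0382  0.0945]
48 [-0.045   0.1011]
```

play_rows(series=[[[0.0, -0.0003, 0.0095, 0, 4], [0.0, -0.0013, 0.0189, 0, 8], [0.0, -0.003, 0.0283, 0, 12], [0.0, -0.003, 0.0283, 0, 12]]])

```text
t: 51.9
ee_pos: [0.4557, -0.2148, 0.08]
ee_rot: [[-0.104, 0.995, -0.002], [0.995, 0.104, -0.001], [-0.0, -0.002, -1.0]]
ft_force: [-6.3, -7.3, -3.9]
opening: 0.223
```

```bash
python3 -c "
from h import *
st()"
```

```text
[ 0.4557 -0.2148  0.08  ] hd 95.99 open 19.0 F [-6.3 -7.3 -3.9] T [-1.2   1.21 -0.18] j6 -35.3 t 51.9
```

play_rows(series=[[[0.0, -0.0003, 0.0095, 0, 4], [0.0, -0.0013, 0.0189, 0, 8], [0.0, -0.003, 0.0283, 0, 12], [0.0, -0.0053, 0.0375, 0, 16], [0.0, -0.0053, 0.0375, 0, 16]]])

```text
t: 52.52
ee_pos: [0.4934, -0.2162, 0.0798]
ee_rot: [[0.174, 0.985, -0.002], [0.985, -0.174, -0.0], [-0.001, -0.002, -1.0]]
ft_force: [-7.7, -7.0, -4.0]
opening: 0.219
```

```bash
python3 -c "
from h import *
st()"
```

```text
[ 0.4934 -0.2162  0.0798] hd 79.99 open 18.7 F [-7.7 -7.  -4. ] T [-1.09  1.31  0.06] j6 -17.5 t 52.525
```

play_rows(series=[[[0.0, -0.0002, 0.0055, 0, 2.3], [0.0, -0.0003, 0.0095, 0, 4], [0.0, -0.0003, 0.0095, 0, 4]]])

```text
t: 52.9
ee_pos: [0.5023, -0.2181, 0.0798]
ee_rot: [[0.241, 0.97, -0.003], [0.97, -0.241, -0.0], [-0.001, -0.003, -1.0]]
ft_force: [-7.7, -4.9, -2.6]
opening: 0.226
```

```bash
python3 -c "
from h import *
st()"
```

```text
[ 0.5023 -0.2181  0.0798] hd 76.03 open 19.3 F [-7.7 -4.9 -2.6] T [-1.01  1.49  0.06] j6 -13.2 t 52.9
```

play_rows(series=[[[0.0, -0.0002, 0.0055, 0, 2.3], [0.0, -0.0003, 0.0095, 0, 4], [0.0, -0.0003, 0.0095, 0, 4]]])

```text
t: 53.28
ee_pos: [0.5114, -0.2206, 0.0797]
ee_rot: [[0.308, 0.951, -0.003], [0.951, -0.308, -0.0], [-0.001, -0.003, -1.0]]
ft_force: [-10.0, -5.5, -3.9]
opening: 0.219
```

```bash
python3 -c "
from h import *
st()"
```

```text
[ 0.5114 -0.2206  0.0797] hd 72.03 open 18.7 F [-10.   -5.5  -3.9] T [-0.92  1.5   0.08] j6 -9.0 t 53.275
```

play_rows(series=[[[0.0, -0.0002, 0.0055, 0, 2.3], [0.0, -0.0003, 0.0095, 0, 4], [0.0, -0.0003, 0.0095, 0, 4]]])

```text
t: 53.65
ee_pos: [0.5196, -0.2236, 0.0793]
ee_rot: [[0.373, 0.928, -0.006], [0.928, -0.373, 0.001], [-0.001, -0.005, -1.0]]
ft_force: [-15.0, -2.5, -2.8]
opening: 0.226
```

```bash
python3 -c "
from h import *
st()"
```

```text
[ 0.5196 -0.2236  0.0793] hd 68.08 open 19.3 F [-15.   -2.5  -2.8] T [-0.65  2.46  0.68] j6 -5.0 t 53.65
```

play_rows(series=[[[0.0, -0.0001, 0.0048, 0, 2], [0.0, -0.0001, 0.0048, 0, 2]]])

```text
t: 53.9
ee_pos: [0.5234, -0.2254, 0.079]
ee_rot: [[0.405, 0.914, -0.007], [0.914, -0.405, 0.001], [-0.002, -0.007, -1.0]]
ft_force: [-18.3, -3.8, -2.2]
opening: 0.224
```

```bash
python3 -c "
from h import *
st()"
```

```text
[ 0.5234 -0.2254  0.079 ] hd 66.1 open 19.1 F [-18.3  -3.8  -2.2] T [-0.82  3.21  0.93] j6 -2.9 t 53.9
```

play_rows(series=[[[0.0, -0.0002, -0.0071, 0, -3], [0.0, -0.0007, -0.0142, 0, -6], [0.0, -0.0007, -0.0142, 0, -6], [0.0, -0.0007, -0.0142, 0, -6]]])

```text
t: 54.4
ee_pos: [0.5118, -0.2211, 0.0801]
ee_rot: [[0.309, 0.951, -0.001], [0.951, -0.309, -0.001], [-0.001, -0.001, -1.0]]
ft_force: [-7.2, -8.9, -4.8]
opening: 0.219
```

```bash
python3 -c "
from h import *
st()"
```

```text
[ 0.5118 -0.2211  0.0801] hd 72.02 open 18.7 F [-7.2 -8.9 -4.8] T [-1.39  1.02 -0.07] j6 -9.0 t 54.4
```

play_rows(series=[[[0.0, -0.0015, -0.004, 0, -1.5], [0.0, -0.0015, -0.004, 0, -1.5], [0.0, -0.0015, -0.004, 0, -1.5]]])

```text
t: 54.78
ee_pos: [0.5083, -0.2203, 0.0802]
ee_rot: [[0.284, 0.959, -0.0], [0.959, -0.284, 0.0], [0.0, -0.0, -1.0]]
ft_force: [-0.6, -0.6, -3.5]
opening: 0.225
```

```bash
python3 -c "
from h import *
st()"
```

```text
[ 0.5083 -0.2203  0.0802] hd 73.52 open 19.2 F [-0.6 -0.6 -3.5] T [-0.02  0.14 -0.12] j6 -10.7 t 54.775
```

play_rows(series=[[[0.0, 0, 0, -0.01, 0], [0.0, 0, 0, -0.025, 0], [0.0, 0, 0, -0.045, 0], [0.0, 0, 0, -0.045, 0], [0.0, 0.005, 0.01, -0.045, -9], [0.0, 0.01, 0.02, -0.045, -18], [0.0, 0.0144, 0.0263, -0.045, -27], [0.0, 0.0144, 0.0263, -0.045, -34], [0.0, 0.0144, 0.0263, -0.045, -34], [0.0, 0.0144, 0.0263, -0.045, -34]]])

```text
t: 56.02
ee_pos: [0.5379, -0.2141, 0.1259]
ee_rot: [[-0.299, 0.954, 0.001], [0.954, 0.299, -0.0], [-0.001, 0.001, -1.0]]
ft_force: [-0.3, -0.8, -0.1]
opening: -0.001
```

```bash
python3 - <<'E'
from h import *
st();p=grab('wrist');q=grab('scene','s16.png');t=grab('top','t16.png');wr(p,.122)
z=.110
print(spot(q,'wrench_jaw',z),spot(t,'wrench_jaw',z),spot(q,'nut_a_mid',.065),spot(t,'nut_a_mid',.065))
E
```

```text
[ 0.5379 -0.2141  0.1259] hd 107.39 open -0.1 F [-0.3 -0.8 -0.1] T [0.01 0.08 0.02] j6 -42.7 t 56.025
red [281, 73, 151, 191, 8509] ends [ 0.55837691 -0.12895239] [ 0.53932297 -0.20101824] len 0.07454218940694401 wid 0.01543215662240982 axis 75.19011
red [491, 328, 69, 52, 2134] ends [ 0.66218832 -0.21233251] [ 0.62789682 -0.20670795] len 0.03474972073767992 wid 0.016826462000608444 axis 170.68517
[(0.92, [151, 194], [0.5494, -0.2634, 0.11])] [(0.77, [224, 419], [0.4825, -0.3046, 0.11]), (0.62, [186, 428], [0.5684, -0.3312, 0.11]), (0.26, [179, 267], [0.5967, 0.0284, 0.11])] [(0.58, [147, 200], [0.4843, -0.3308, 0.065]), (0.45, [216, 150], [0.7303, -0.1964, 0.065])] [(0.86, [231, 434], [0.4713, -0.3493, 0.065]), (0.21, [235, 126], [0.4848, 0.3609, 0.065])]
```

play_rows(series=[[[0.0, 0, 0, -0.05, 0], [0.0, 0, 0, -0.1, 0], [0.07, 0, 0, -0.15, 0], [0.07, 0, 0, -0.15, 0], [0.07, 0, 0, -0.15, 0], [0.07, 0, 0, -0.15, 0]]])

```text
t: 57.12
ee_pos: [0.5373, -0.2139, 0.2738]
ee_rot: [[-0.301, 0.954, -0.002], [0.954, 0.301, 0.001], [0.002, -0.002, -1.0]]
ft_force: [0.9, -0.3, 0.1]
opening: 0.821
```

```bash
python3 - <<'E'
from h import *
st();p=grab('wrist','w17.png');q=grab('scene','s17.png');t=grab('top','t17.png')
wr(p,.022)
for z in (.011,): print(spot(p,'wrench_grip',z),spot(p,'wrench_jaw',z),'SC',spot(q,'wrench_jaw',z),spot(q,'wrench_grip',z),'T',spot(t,'wrench_jaw',z),spot(t,'wrench_grip',z))
f=lambda n,a,b,c,d,k:cv2.resize(cv2.imread('pics/'+n)[a:b,c:d],None,fx=k,fy=k,interpolation=cv2.INTER_CUBIC)
A=f('w17.png',0,420,0,560,.95)          # 399x532
B=f('s17.png',90,290,130,330,1.33);B=cv2.resize(B,(266,266))
C=cv2.resize(f('t17.png',150,290,330,470,1.9),(266,266))
R=np.vstack([B,C]); R=np.vstack([R]);A=cv2.copyMakeBorder(A,0,532-399,0,0,cv2.BORDER_CONSTANT)
cv2.imwrite('pics/c17.png',np.hstack([A,R]))
E
```

```text
[ 0.5373 -0.2139  0.2738] hd 107.52 open 70.1 F [ 0.9 -0.3  0.1] T [-0.01  0.01 -0.02] j6 -42.9 t 57.125
red [241, 82, 103, 126, 2982] ends [ 0.56377388 -0.1118919 ] [ 0.51172389 -0.25313812] len 0.15053138006693634 wid 0.0217836145311594 axis 69.77089
red [400, 239, 52, 51, 1832] ends [ 0.75276961 -0.27329862] [ 0.70027964 -0.24475674] len 0.059748103101505044 wid 0.05100797116756439 axis 151.46448
[(0.62, [155, 282], [0.5326, -0.194, 0.011])] [] SC [(0.91, [156, 206], [0.4558, -0.3533, 0.011]), (0.7, [216, 155], [0.6986, -0.2476, 0.011])] [(0.93, [187, 222], [0.5198, -0.2136, 0.011])] T [] [(0.65, [185, 429], [0.5938, -0.3608, 0.011]), (0.47, [208, 355], [0.541, -0.1795, 0.011])]
```

View pics/c17.png

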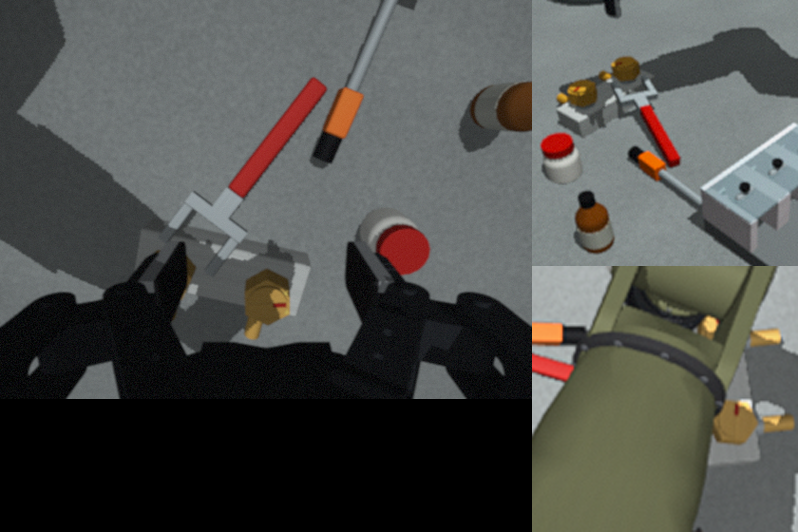

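```bash
python3 - <<'E'
from h import *
go((.5335,-.190,.09),69);go((.5335,-.190,.041),69)
p=grab('wrist');q=grab('scene');print(spot(p,'rod_grip',.015),spot(q,'rod_grip',.015),spot(q,'rod_tip',.015))
E
```

```text
go [0.0241, 0.0034, 0.1852] twist 38.5 rows>= 4 j6end~ 1.0
go [0.0241, 0.0034, 0.2342] twist 38.5 rows>= 4 j6end~ 1.0
[(0.91, [120, 360], [0.6, -0.1355, 0.015])] [(0.67, [213, 221], [0.5915, -0.1364, 0.015])] [(0.69, [248, 260], [0.6127, 0.0099, 0.015])]
```

play_rows(series=[[[0.045, 0.01, 0.003, 0.05, 10], [0.045, 0.024, 0.0034, 0.1, 20], [0.045, 0.0241, 0.0034, 0.15, 30], [0.045, 0.0241, 0.0034, 0.17, 38.5], [0.045, 0.0241, 0.0034, 0.2, 38.5], [0.045, 0.0241, 0.0034, 0.2342, 38.5], [0.045, 0.0241, 0.0034, 0.2342, 38.5], [0.045, 0.0241, 0.0034, 0.2342, 38.5], [0.0, 0.0241, 0.0034, 0.2342, 38.5], [0.0, 0.0241, 0.0034, 0.2342, 38.5], [0.0, 0.0241, 0.0034, 0.2342, 38.5], [0.0, 0.0241, 0.0034, 0.2342, 38.5], [0.0, 0.0241, 0.0034, 0.2, 38.5], [0.0, 0.0241, 0.0034, 0.16, 38.5], [0.0, 0.0241, 0.0034, 0.16, 38.5]]])

```text
t: 59.7
ee_pos: [0.5347, -0.1905, 0.1186]
ee_rot: [[0.358, 0.934, 0.005], [0.934, -0.358, -0.002], [-0.0, 0.006, -1.0]]
ft_force: [0.0, -0.3, -3.6]
opening: 0.225
```

```bash
python3 - <<'E'
from h import *
st();p=grab('wrist');q=grab('scene');wr(p,.115)
print(spot(q,'wrench_jaw',.11),spot(q,'nut_a_mid',.065))
go((.47,-.13,.115),64)
E
```

```text
[ 0.5347 -0.1905  0.1186] hd 69.03 open 19.2 F [ 0.  -0.3 -3.6] T [ 0.05 -0.01 -0.  ] j6 -2.3 t 59.7
red [252, 57, 55, 255, 12615] ends [ 0.56320036 -0.11422035] [ 0.53023744 -0.20067892] len 0.09252913162351795 wid 0.01940111629664898 axis 69.13031
[(0.65, [132, 202], [0.4789, -0.3222, 0.11])] [(0.49, [145, 198], [0.4828, -0.3423, 0.065])]
go [0.0333, -0.0801, -0.0008] twist 5.0 rows>= 2 j6end~ 11.0
```

play_rows(series=[[[0.0, 0.015, -0.04, 0, 2.5], [0.0, 0.0333, -0.08, 0, 5], [0.0, 0.0333, -0.08, 0, 5], [0.0, 0.0333, -0.08, 0.04, 5], [0.0, 0.0333, -0.08, 0.07, 5], [0.0, 0.0333, -0.08, 0.0765, 5], [0.0, 0.0333, -0.08, 0.0765, 5], [0.045, 0.0333, -0.08, 0.0765, 5], [0.045, 0.0333, -0.08, 0.0765, 5], [0.045, 0.0333, -0.08, 0.0765, 5], [0.045, 0.0333, -0.08, 0.0765, 5], [0.045, 0.0333, -0.08, 0.085, 5], [0.045, 0.0333, -0.08, 0.0925, 5], [0.045, 0.0333, -0.08, 0.0925, 5], [0.0, 0.0333, -0.08, 0.0925, 5], [0.0, 0.0333, -0.08, 0.0925, 5], [0.0, 0.0333, -0.08, 0.0925, 5], [0.0, 0.0333, -0.08, 0.0925, 5], [0.0, 0.0333, -0.08, 0.06, 5], [0.0, 0.0333, -0.08, 0.0, 5]]])

```text
t: 62.4
ee_pos: [0.4695, -0.1299, 0.1147]
ee_rot: [[0.438, 0.899, -0.004], [0.899, -0.438, 0.002], [-0.0, -0.005, -1.0]]
ft_force: [1.2, -0.4, -2.5]
opening: 0.23
```

```bash
python3 - <<'E'
from h import *
st();p=grab('wrist','w18.png');q=grab('scene','s18.png');s=sensors.observe();z=s['ee_pos'][2]-.0145
wr(p,z+.011)
for h in (z-.02,z,z+.02): print(h,spot(q,'wrench_jaw',h,1))
R=np.array(s['ee_rot'])
for L,h in ((.1375,0),(.135,.02),(.135,-.02)): print(proj(q,s['ee_pos']-R[:,0]*L+np.array([0,0,h-.0145])))
go((.5376,-.2140,.125),107.5)
E
```

```text
[ 0.4695 -0.1299  0.1147] hd 64.02 open 19.6 F [ 1.2 -0.4 -2.5] T [ 0.05 -0.11  0.01] j6 6.2 t 62.4
red [250, 53, 63, 259, 14163] ends [ 0.50552734 -0.05645984] [ 0.46587726 -0.1363833 ] len 0.08921820293765653 wid 0.01977665163576603 axis 63.613968
red [439, 97, 37, 81, 878] ends [ 0.54686987 -0.09083395] [ 0.54436529 -0.11934109] len 0.02861694463856528 wid 0.005495173390954733 axis 84.97899
0.08605930337967357 [(0.67, [132, 241], [0.387, -0.2767, 0.0861])]
0.10605930337967358 [(0.67, [132, 241], [0.4105, -0.2495, 0.1061])]
0.12605930337967358 [(0.67, [132, 241], [0.4341, -0.2224, 0.1261])]
[238.69516095 131.63915393]
[238.28447649 125.06942161]
[239.6729424  138.91573857]
go [-0.0459, 0.0973, -0.0106] twist -43.5 rows>= 5 j6end~ -39.0
```

play_rows(series=[[[0.0, -0.01, 0.02, -0.008, -9], [0.0, -0.02, 0.04, -0.008, -18], [0.0, -0.03, 0.06, -0.008, -27], [0.0, -0.04, 0.08, -0.008, -36], [0.0, -0.0459, 0.0973, -0.008, -43.5], [0.0, -0.0459, 0.0973, -0.008, -43.5], [0.0, -0.0459, 0.0973, -0.008, -43.5]]])

```text
t: 63.52
ee_pos: [0.5373, -0.2136, 0.1219]
ee_rot: [[-0.299, 0.954, -0.002], [0.954, 0.299, 0.001], [0.002, -0.002, -1.0]]
ft_force: [0.1, -0.4, -3.5]
opening: 0.23
```

```bash
python3 - <<'E'
from h import *
st();p=grab('wrist');q=grab('scene');t=grab('top');s=sensors.observe();z=s['ee_pos'][2]-.0145
wr(p,z+.011)
print(spot(q,'wrench_jaw',z,2),spot(t,'wrench_jaw',z,2),proj(q,(.5785,-.3437,z)),proj(t,(.5785,-.3437,z)))
go((.5376,-.2140,.125),107.5)
E
```

```text
[ 0.5373 -0.2136  0.1219] hd 107.4 open 19.7 F [ 0.1 -0.4 -3.5] T [ 0.04  0.   -0.  ] j6 -42.7 t 63.525
red [250, 53, 64, 300, 14939] ends [ 0.54460393 -0.24114682] [ 0.51202093 -0.13452128] len 0.11149286082946043 wid 0.020937906578183174 axis 106.99228
red [376, 77, 44, 84, 806] ends [ 0.55581027 -0.15600308] [ 0.55332035 -0.12839436] len 0.027720771284186638 wid 0.007224868983030319 axis 95.15334
red [506, 334, 54, 42, 1342] ends [ 0.65846907 -0.21087147] [ 0.63068413 -0.20475275] len 0.02845068767849177 wid 0.013479878194630146 axis 167.58072
[(0.96, [146, 162], [0.5853, -0.3437, 0.1085])] [(0.49, [182, 433], [0.5762, -0.3438, 0.1085]), (0.48, [185, 429], [0.5697, -0.3335, 0.1085])] [164.40190995 145.07610508] [432.97507632 181.1235719 ]
go [0.0, -0.0004, -0.0017] twist 0.0 rows>= 1 j6end~ -39.0
```

play_rows(series=[[[0.0, 0, 0, 0.01, 0], [0.0, 0, 0, 0.018, 0], [0.0, 0, 0, 0.023, 0], [0.0, 0, 0, 0.028, 0], [0.0, 0, 0, 0.028, 0]]])

```text
t: 64.4
ee_pos: [0.5381, -0.2141, 0.0949]
ee_rot: [[-0.301, 0.954, -0.0], [0.954, 0.301, 0.0], [0.0, -0.0, -1.0]]
ft_force: [1.1, 0.3, -4.4]
opening: 0.228
```

```bash
python3 -c "
from h import *
st()"
```

```text
[ 0.5381 -0.2141  0.0949] hd 107.54 open 19.5 F [ 1.1  0.3 -4.4] T [ 0.16 -0.08  0.09] j6 -42.9 t 64.4
```

play_rows(series=[[[0.0, 0, 0, 0.006, 0], [0.0, 0, 0, 0.011, 0], [0.0, 0, 0, 0.0145, 0], [0.0, 0, 0, 0.0145, 0]]])

```text
t: 64.9
ee_pos: [0.5381, -0.2141, 0.0806]
ee_rot: [[-0.301, 0.954, -0.0], [0.954, 0.301, 0.0], [0.0, -0.0, -1.0]]
ft_force: [2.0, 0.6, -4.1]
opening: 0.226
```

```bash
python3 -c "
from h import *
st()"
```

```text
[ 0.5381 -0.2141  0.0806] hd 107.54 open 19.3 F [ 2.   0.6 -4.1] T [ 0.2  -0.15  0.15] j6 -42.9 t 64.9
```

On the nut with no axial contact force. Swinging clockwise.

play_rows(series=[[[0.0, -0.0003, 0.0095, 0, 4], [0.0, -0.0013, 0.0189, 0, 8], [0.0, -0.003, 0.0283, 0, 12], [0.0, -0.0053, 0.0375, 0, 16], [0.0, -0.0082, 0.0465, 0, 20], [0.0, -0.0118, 0.0553, 0, 24], [0.0, -0.0118, 0.0553, 0, 24]]])

```text
t: 65.78
ee_pos: [0.5943, -0.2089, 0.0806]
ee_rot: [[0.112, 0.994, -0.001], [0.994, -0.112, -0.0], [-0.0, -0.001, -1.0]]
ft_force: [-0.7, -1.4, -3.4]
opening: 0.228
```

```bash
python3 -c "
from h import *
st()"
```

```text
[ 0.5943 -0.2089  0.0806] hd 83.59 open 19.5 F [-0.7 -1.4 -3.4] T [-0.29  0.17  0.75] j6 -16.3 t 65.775
```

play_rows(series=[[[0.0, -0.0002, 0.0055, 0, 2.3], [0.0, -0.0003, 0.0095, 0, 4], [0.0, -0.0008, 0.0142, 0, 6], [0.0, -0.0013, 0.0189, 0, 8], [0.0, -0.0013, 0.0189, 0, 8]]])

```text
t: 66.4
ee_pos: [0.6132, -0.2123, 0.0807]
ee_rot: [[0.25, 0.968, 0.0], [0.968, -0.25, -0.0], [-0.0, 0.0, -1.0]]
ft_force: [-2.5, -0.8, -3.9]
opening: 0.223
```

```bash
python3 -c "
from h import *
st()"
```

```text
[ 0.6132 -0.2123  0.0807] hd 75.5 open 19.1 F [-2.5 -0.8 -3.9] T [-0.23  0.51  0.7 ] j6 -7.8 t 66.4
```

play_rows(series=[[[0.0, -0.0002, 0.0055, 0, 2.3], [0.0, -0.0003, 0.0095, 0, 4], [0.0, -0.0003, 0.0095, 0, 4]]])

```text
t: 66.78
ee_pos: [0.6222, -0.215, 0.0806]
ee_rot: [[0.317, 0.948, -0.0], [0.948, -0.317, -0.0], [-0.0, -0.0, -1.0]]
ft_force: [-5.1, -1.0, -4.1]
opening: 0.228
```

```bash
python3 -c "
from h import *
st()"
```

```text
[ 0.6222 -0.215   0.0806] hd 71.51 open 19.4 F [-5.1 -1.  -4.1] T [-0.32  0.74  0.78] j6 -3.8 t 66.775
```

play_rows(series=[[[0.0, -0.0002, 0.0055, 0, 2.3], [0.0, -0.0003, 0.0095, 0, 4], [0.0, -0.0003, 0.0095, 0, 4]]])

```text
t: 67.15
ee_pos: [0.6301, -0.2185, 0.0802]
ee_rot: [[0.382, 0.924, -0.003], [0.924, -0.382, -0.0], [-0.001, -0.003, -1.0]]
ft_force: [-10.9, -3.5, -2.3]
opening: 0.224
```

```bash
python3 -c "
from h import *
st()"
```

```text
[ 0.6301 -0.2185  0.0802] hd 67.56 open 19.2 F [-10.9  -3.5  -2.3] T [-0.58  1.96  1.31] j6 0.2 t 67.15
```

play_rows(series=[[[0.0, -0.0002, -0.0071, 0, -3], [0.0, -0.0007, -0.0142, 0, -6], [0.0, -0.0012, -0.0165, 0, -7], [0.0, -0.0012, -0.0165, 0, -7], [0.0, -0.0012, -0.0165, 0, -7]]])

```text
t: 67.78
ee_pos: [0.616, -0.2138, 0.0812]
ee_rot: [[0.268, 0.964, 0.003], [0.964, -0.268, -0.001], [-0.0, 0.003, -1.0]]
ft_force: [1.7, -7.1, -4.9]
opening: 0.229
```

```bash
python3 -c "
from h import *
st()"
```

```text
[ 0.616  -0.2138  0.0812] hd 74.48 open 19.6 F [ 1.7 -7.1 -4.9] T [-0.82 -0.34  0.24] j6 -6.8 t 67.775
```

play_rows(series=[[[0.0, -0.0015, 0.0025, 0, 0], [0.0, -0.002, 0.0025, 0, 0], [0.0, -0.002, 0.0025, 0, 0]]])

```text
t: 68.15
ee_pos: [0.6173, -0.2146, 0.0807]
ee_rot: [[0.268, 0.964, -0.0], [0.964, -0.268, 0.002], [0.002, -0.001, -1.0]]
ft_force: [-3.5, 6.9, -2.8]
opening: 0.225
```

```bash
python3 -c "
from h import *
st()"
```

```text
[ 0.6173 -0.2146  0.0807] hd 74.48 open 19.3 F [-3.5  6.9 -2.8] T [ 0.89  0.59 -0.48] j6 -6.9 t 68.15
```

play_rows(series=[[[0.0, 0.001, -0.0012, 0, 0], [0.0, 0.001, -0.0012, 0, 0], [0.0, 0.001, -0.0012, -0.01, 0], [0.0, 0.001, -0.0012, -0.02, 0], [0.0, 0.001, -0.0012, -0.045, 0], [0.0, 0.001, -0.0012, -0.045, 0]]])

```text
t: 68.9
ee_pos: [0.6162, -0.2152, 0.1277]
ee_rot: [[0.268, 0.964, 0.001], [0.964, -0.268, -0.001], [-0.001, 0.001, -1.0]]
ft_force: [-3.7, -1.4, -4.4]
opening: 0.225
```

```bash
python3 - <<'E'
from h import *
st()
p=grab('wrist');wr(p,.122)
go((.47,-.135,.125),62)
E
```

```text
[ 0.6162 -0.2152  0.1277] hd 74.47 open 19.3 F [-3.7 -1.4 -4.4] T [-0.31  0.81 -0.22] j6 -6.9 t 68.9
red [243, 39, 77, 303, 17353] ends [ 0.63951474 -0.13108793] [ 0.60840636 -0.24020012] len 0.11346013059213084 wid 0.025132859125733376 axis 74.086914
red [395, 203, 97, 94, 6803] ends [ 0.6923383  -0.23239399] [ 0.66596514 -0.20710358] len 0.03653968186157216 wid 0.036173224449157715 axis 136.2006
go [0.0379, -0.1622, 0.002] twist 12.5 rows>= 3 j6end~ 12.0
```

play_rows(series=[[[0.0, 0.0, 0, -0.01, 0], [0.0, 0.01, -0.04, -0.01, 4], [0.0, 0.02, -0.08, -0.01, 8], [0.0, 0.03, -0.12, -0.01, 12.5], [0.0, 0.0379, -0.162, -0.005, 12.5], [0.0, 0.0379, -0.162, -0.005, 12.5], [0.0, 0.0379, -0.162, -0.005, 12.5]]])

```text
t: 69.82
ee_pos: [0.4713, -0.1348, 0.1319]
ee_rot: [[0.469, 0.883, 0.002], [0.883, -0.469, -0.001], [0.0, 0.002, -1.0]]
ft_force: [0.2, 0.0, -3.2]
opening: 0.225
```

```bash
python3 - <<'E'
from h import *
st();q=grab('scene');s=sensors.observe();z=s['ee_pos'][2]-.0145;R=np.array(s['ee_rot'])
print(spot(q,'wrench_jaw',z,2),proj(q,s['ee_pos']-R[:,0]*.136-[0,0,.0145]))
t=grab('top');print(spot(t,'slidebox',0,1),spot(t,'jar',0,1),spot(t,'stain',0,1))
E
```

```text
[ 0.4713 -0.1348  0.1319] hd 62.05 open 19.2 F [ 0.2  0.  -3.2] T [ 0.03 -0.04  0.08] j6 7.7 t 69.825
[(0.96, [140, 243], [0.4482, -0.2013, 0.1171])] [239.66518763 126.96086801]
[(0.91, [300, 201], [0.3318, 0.1962, 0.0])] [(0.79, [142, 377], [0.709, -0.2431, 0.0])] [(0.96, [126, 311], [0.7568, -0.0804, 0.0])]
```

play_rows(series=[[[0.0, 0, 0, 0.03, 0], [0.0, 0, 0, 0.055, 0], [0.0, 0, 0, 0.064, 0], [0.0, 0, 0, 0.068, 0], [0.0, 0, 0, 0.068, 0]]])

```text
t: 70.75
ee_pos: [0.4707, -0.1347, 0.0633]
ee_rot: [[0.469, 0.883, 0.001], [0.883, -0.469, -0.0], [0.0, 0.001, -1.0]]
ft_force: [0.6, 0.1, -3.7]
opening: 0.222
```

```bash
python3 -c "
from h import *
st()"
```

```text
[ 0.4707 -0.1347  0.0633] hd 62.03 open 18.9 F [ 0.6  0.1 -3.7] T [ 0.06 -0.02 -0.01] j6 7.7 t 70.75
```

play_rows(series=[[[0.0, 0, 0, 0.005, 0], [0.0, 0, 0, 0.01, 0], [0.0, 0, 0, 0.015, 0], [0.0, 0, 0, 0.02, 0], [0.0, 0, 0, 0.025, 0], [0.0, 0, 0, 0.03, 0], [0.0, 0, 0, 0.033, 0], [0.0, 0, 0, 0.033, 0]]], squeeze=40)

```text
t: 71.75
ee_pos: [0.4703, -0.1346, 0.0296]
ee_rot: [[0.469, 0.883, -0.0], [0.883, -0.469, -0.0], [-0.0, -0.0, -1.0]]
ft_force: [0.9, 0.9, -0.2]
opening: 0.223
```

```bash
python3 -c "
from h import *
st()"
```

```text
[ 0.4703 -0.1346  0.0296] hd 62.04 open 19.0 F [ 0.9  0.9 -0.2] T [-0.39 -0.03  0.13] j6 7.7 t 71.75
```

play_rows(series=[[[0.045, 0, 0, 0, 0], [0.045, 0, 0, 0, 0], [0.045, 0, 0, 0, 0], [0.045, 0, 0, -0.05, 0], [0.045, 0, 0, -0.1, 0], [0.07, 0, 0, -0.15, 0], [0.07, -0.04, 0.04, -0.2, -9], [0.07, -0.08, 0.08, -0.24, -18], [0.07, -0.121, 0.1205, -0.24, -28], [0.07, -0.121, 0.1205, -0.24, -28], [0.07, -0.121, 0.1205, -0.24, -28], [0.07, -0.121, 0.1205, -0.24, -28]]])

```text
t: 73.25
ee_pos: [0.5199, -0.2967, 0.2695]
ee_rot: [[-0.0, 1.0, -0.001], [1.0, 0.0, 0.001], [0.001, -0.001, -1.0]]
ft_force: [0.2, -0.5, -0.3]
opening: 0.824
```

```bash
cat >> h.py <<'E'
def marks(p):
    i=p['pixels'].astype(int)
    red=((i[...,0]>90)&(i[...,1]<60)&(i[...,2]<60)).astype('uint8')
    n,l,s_,c=cv2.connectedComponentsWithStats(red)
    for k in range(1,n):
        if 15<s_[k][4]<200:
            X=atz(p,c[k][::-1],.078);W=np.array([atz(p,(y,x),.078)[:2] for y,x in zip(*np.nonzero(l==k))]);u=np.linalg.svd(W-W.mean(0))[2][0]
            print('mark',s_[k].tolist(),np.round(X,4),'axis',np.degrees(np.arctan2(u[1],u[0]))%180)
E
python3 - <<'E'
from h import *
st();p=grab('wrist','w19.png');q=grab('scene','s19.png')
marks(p);wr(p,.022)
for n,z in (('wrench_grip',.011),('wrench_jaw',.011),('rod_grip',.015),('rod_tip',.015)): print(n,spot(p,n,z,1),spot(q,n,z,1))
E
```

```text
[ 0.5199 -0.2967  0.2695] hd 90.03 open 70.4 F [ 0.2 -0.5 -0.3] T [ 0.01  0.01 -0.04] j6 -33.2 t 73.25
mark [349, 0, 4, 31, 37] [ 0.5753 -0.1584  0.078 ] axis 88.29015029790162
mark [352, 238, 13, 5, 50] [ 0.5924 -0.3477  0.078 ] axis 171.24147905640388
mark [234, 245, 13, 5, 45] [ 0.4817 -0.3548  0.078 ] axis 172.02931330524208
red [191, 0, 51, 75, 1653] ends [ 0.4747779  -0.12745366] [ 0.43976405 -0.19352389] len 0.07477462637589778 wid 0.019648531451821327 axis 62.078705
red [453, 102, 59, 59, 2742] ends [ 0.75443895 -0.25125131] [ 0.69540091 -0.25132921] len 0.05903809172754045 wid 0.05778900533914566 axis 0.07562256
wrench_grip [(0.86, [12, 228], [0.4692, -0.1387, 0.011])] [(0.96, [187, 255], [0.4681, -0.1491, 0.011])]
wrench_jaw [] [(0.8, [163, 245], [0.4067, -0.2472, 0.011])]
rod_grip [(0.96, [7, 364], [0.5991, -0.1354, 0.015])] [(0.68, [211, 217], [0.5929, -0.1489, 0.015])]
rod_tip [(0.48, [238, 230], [0.4628, -0.3691, 0.015])] [(0.97, [247, 263], [0.6075, 0.0119, 0.015])]
```

```bash
python3 - <<'E'
from h import *
q=grab('top');i=q['pixels'].astype(int);m=((i[...,2]>100)&(i[...,0]<70)&(np.arange(560)[None]<180)).astype('uint8')
n,l,s,c=cv2.connectedComponentsWithStats(m)
for k in range(1,n):
    if s[k][4]>30: print(s[k],atz(q,c[k][::-1],.061))
print(workorder.finish_job())
E
```

```text
[108 197  21  19 314] [0.55597058 0.38498153 0.061     ]
[110 226  21  19 295] [0.48725545 0.37780065 0.061     ]
[135 226   4  17  32] [0.48688496 0.33872319 0.061     ]
[136 255   3  17  33] [0.41934539 0.33500723 0.061     ]
[111 256  21  18 274] [0.41785614 0.37349032 0.061     ]
the job is handed in; nothing more can be done
None
```

The filter is out of service and the job was handed in at about 73 s of the 210 s. No verdict comes back, so the result rests on my own checks.

**What I did**
- **Cartridges:** I pushed all three out with the rod and set them side by side in the yellow tray.
- **Nuts by hand:** I ran both down with a 20 N grip until the wrist torque rose at the hand-tight stop.
- **Nuts by wrench:** I tightened each to its stop, then laid the wrench back on the bench. The rod had already been put down after the pushes.

**What went wrong on the way**
- The wrench was found knocked aside before I picked it up, so I measured its position again.
- After nut A the wrench came out of the grip and landed with its jaws on the coupling block. I picked it up, laid it flat, gripped it again and then did nut B.
- After nut B the wrench was tilted in the grip, jaws down. I let it level out against the bench as I set it down.

**Last checks**
- **Cartridges:** all three show in the tray, within about 5 mm of where I meant to put them.
- **Tightening:** the red marks turned 27.3° (nut A) and 27.4° (nut B) between hand-tight and the end. The full stop is 28.6° and the pass limit is 22.9°. The torque at the end of each swing was about 2.4 to 2.5 N m, above the 1.4 N m friction. I could not read the joint values directly.
- **Tools:** I judged that both lie flat on the bench, though the networks' readings of the wrench points differed by about 10 mm between cameras. I put that down to detector bias.
- **Bystanders:** the jar's cap was at the same pixels at the end as just before the wrench work. The bottle and slide box last read within about 10 mm of their starting positions.

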